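Seat the burner cap of a campervan hob

ROBOT

A 6-joint arm with a two-finger parallel gripper is mounted at the origin on the work surface. World frame = base frame: x ahead of the robot, y to its left, z up, the work surface at z = 0. Lengths are in m, angles in degrees, forces in N, time in s.
With the tool pointing down it reaches from about 0.35 to 0.875 m from the base axis. Payload 4.2 kg.
Tool frame: the origin (TCP) lies midway between the tips of the shut fingers; the grasp point (between the pads) lies 19 mm behind it (hold_point_z is the z of the grasp point in the tool frame, in m); z points along the fingers, y is the direction in which the jaws open and shut (so a half turn about z gives the same grasp; the last joint's range is limited). The gripper opens to 87 mm and grips with 3 to 60 N. Pads are 19 mm wide; open, the fingers measure 117 mm over their backs; the gripper's body (75 mm by 190 mm) begins 51 mm behind the grasp point.
Start: joints at [80.134, 22.042, 0.453, 0, -68.411, -14.817], TCP at [0.261, 0.568, 0.197] pointing down, gripper open.
Joint ranges: [-179.83, 179.83], [-69.29, 118.12], [-61.27, 80.66], [-181.25, 117.63], [-171.15, -9.14], [-177.46, 177.46]. Speed limits (degrees/s): [159.86, 159.86, 180, 180, 180, 180].

INTERFACE

Orientations are given as a 3x3 rotation matrix whose columns are the frame's x, y, z axes.
In Python, from station import * gives the robot as it stands. The module is installed in compiled form; this text tells all that it offers.
- The arm moves only by the tool jog_arm, never from a script. Its argument "moves" is a list of rows, each a list of 7 numbers: the closure, from -1 (fully open) to 1 (shut), then the shift along the tool's x, y, z in m, then the turn, a rotation vector about the tool's x, y, z in rad. In form: [[gripper, x, y, z, wx, wy, wz], ...]. A call has exactly 10 rows; each row is the pose to reach, as a shift and turn from the pose commanded when the call began, along the tool's axes at that moment; what a row does not reach only later rows make up. A row lasts 1/12 s, in which the tool goes at most 41.7 mm and 7.16 degrees, less where a joint would pass 70% of its speed; a pose out of reach is approached as far as the arm can. A call with a gripper value outside its range is refused whole. The fingers move at their own pace and stop on an object; the grip force is fixed at half the most. Time passes only in rows, so rows that repeat a pose let the fingers close, or fill a call up. It gives the time, the measured TCP pose, the force and the opening at its end, in the units of the state.
- sense(): the state, without advancing time (a new reading comes with each control period).
- capture(name): name is "scene" or "top" or "wrist"; returns a dict with "frame" (400x640x3 uint8, red, green, blue), "fov_y" (degrees; the focal length in pixels is half the picture's height over the tangent of half this angle, whatever the lens; pixels are square), "cx", "cy" (the principal point, pixels), "world_from_camera" (4x4, takes a point from camera to world coordinates). Camera axes: x right, y down, z forward; pixel columns grow to the right and rows downward; lengths in m; the calibration is good to about 2 mm. The wrist camera is an equidistant fisheye: a pixel r from the principal point sees the ray r / f radians off the axis. A picture is of the moment at which its call begins. There is no depth.
- finish_job(): hands the job in, once; it reports no verdict.
The state is a dict: "time_s": time; "joints": joint angles; "joint_velocities": joint speeds; "effort": joint torques, N m; "tcp_pos": TCP position; "ee_rot": TCP orientation; "wrist_force": force on the tool from outside, world axes, zero at the start; "moment": the same for the moment, N m; "gripper_width": opening from 0.0 (shut) to 1.0 (fully open).
Only numpy, scipy, OpenCV 4.12 (cv2) and the standard library are available. Lean on these libraries where they do the work, as an engineer would, in place of code of your own. Each camera call takes 0.05 s, during which the arm holds its last target.

TASK

On the fold-out counter's two-burner hob, the cap of the large burner (the one without its pan support) has been put back wrongly after cleaning and rides up on its locating pin. Turn the cap with a fingertip on its top until the notch in its rim is over the pin, then press it down until it is fully home, and let go. Do not grip the cap or lift it off its burner, and leave everything else on the hob and counter where it is.

Things in the scene. Friction and masses are not known exactly. Their poses are not given: they have to be found in the camera images.
- hob: Fixed two-burner steel hob, 320 (x) by 500 (y) mm, panel 12 mm above the counter; origin under its centre. Its -x side, with two knobs (40 mm high), faces the robot. The large burner, worked on, has its upright axis at x +40, y -120 mm in this frame. The smaller one at x +40, y +120 mm has its cap in place under a fixed square wire pan support, 184 mm wide, top 50 mm above the counter.
- cap: The large burner's cap: a round disc 96 mm across, a dark enamelled lid (83 mm across, flat out to 40 mm radius) in an aluminium rim 16 mm high, 3 mm lower than the lid. Origin on its axis at the level of the rim's lower edge; its x axis points to its notch. It turns without limit either way about the burner's upright axis, needing only 0.02 to 0.04 N m, and stays level.
- cap_top (a point): Centre of the cap's flat lid, on the burner's axis: 48 mm above the counter while the rim rides on the pin, 42 mm when fully home. A fingertip pressed on the lid 20 to 30 mm from this point with 3 to 6 N and moved along a circle about it carries the cap round.
- notch (a point): The notch in the cap's rim: 9 mm wide, 7 mm deep radially, cut through the whole 16 mm height of the rim, the only gap in it. The point is at the notch's middle, 44.5 mm from the cap's axis, at the level of the rim's lower edge; it turns with the cap. At the start it is 0.5 rad or more away from the pin, either way round.
- pin (a point): The locating pin, a fixed steel rod 6 mm thick that lies level and sticks out radially from the burner towards the hob's +x side, its middle line 26 mm above the counter. The point is on its middle line 44.5 mm from the burner's axis, below the cap's rim; the pin runs on to 62 mm from the axis, so its outer 14 mm show beyond the rim from above.
- cap_seat (a joint): How far the cap has gone down, in m: 0 when its rim rides on the pin, +0.006 when fully home; negative if lifted. Its stem is a snug sliding fit in the burner, so it does not drop by its own weight: a push of 1 to 2 N sends it down, but only with the notch over the pin. The notch's lower edges are rounded (3.5 mm), which leads it in from about 3 mm off.
- shaker: Glass salt shaker with steel top, 41 mm across, 70 mm high, standing on the hob's panel between the two burners, towards the back. Leave alone. Origin at the centre of its base.
- matchbox: Cardboard matchbox, 54 x 34 x 15 mm, lying on the hob's panel near its -y edge, beside the large burner. Leave alone. Origin at the centre of its underside.
- ladle: Steel soup ladle lying on the counter, 345 mm long; origin under the centre of its bowl (86 mm across, 34 mm high), handle towards its own -x. Leave alone.
- vase: Slim white ceramic vase, 62 mm across, 190 mm high, on the counter. Leave alone. Origin at the centre of its base.
- mug_tree: Black plastic mug tree on the counter, base 150 mm across, 325 mm high, six short arms, no mugs on it. Leave alone. Origin at the centre of its base.
- grate: The large burner's own pan support, taken off: square of dark wire, 184 mm wide, 38 mm high, standing on the counter. Leave alone. Origin at the centre of its underside.
- drawer (a joint): How far the push-button pop-up drawer stands open, in m, towards the robot; partly open at the start, leave as it is. It slides in a fixed unit on the counter, 260 (x) x 220 (y) x 130 mm high, about 0.55 m ahead and 0.55 m to the right of the robot.

How it is judged (in metres and radians):
At the end, for the whole second after the job is handed in: The cap's notch is over the pin (within 4 mm) and the cap is down within 1 mm of fully home (cap_seat above 0.005), at rest and let go (horizontal distance between notch and pin below 0.004 m and value of joint cap_seat above 0.005 m and velocity of joint cap_seat below 0.005 m/s); the robot touches nothing.
It fails at once if the cap is lifted: it rises more than 3 mm above where it rode on the pin (value of joint cap_seat below -0.003 m).
It fails at once if the cap is gripped round its rim: the fingers touch it with the grasp point down beside it instead of above its top (contact force between the fingers and cap above 0.5 N and height (world z) of the grasp point below 0.045 m).
It fails at once if a bystander is pushed, carried or knocked over (distance of any of shaker, matchbox, vase, mug_tree, grate from where it was at the start of the episode above 0.012 m or distance of ladle from where it was at the start of the episode above 0.015 m or angle between any of shaker, vase, mug_tree's own z axis and vertical above 0.3 rad).
It fails at once if the drawer is pushed shut or pulled further open (value of joint drawer below 0.02 m or value of joint drawer above 0.105 m).
It also fails if it takes over 48 s, if anything falls off the work surface, if the arm or the gripper's body presses on something with over 40 N, if the wrist force passes 120 N, or if a joint passes its speed limit or range.

## Working session

There is one attempt and no reset: what is moved stays moved. The work goes in short steps, Python scripts to look and compute and a tool call to move; the robot and the scene stay as the last step left them, time stands still between calls to the robot, and variables do not carry over. Pictures are saved under pics/ and viewed, and the job is handed in when it is done.

Besides the shell and the picture viewer there is one more tool, called after ">>>" in YAML: its name, and indented under it one key for each argument. jog_arm: Moves the arm, as the interface text tells. Its arguments: {"type":"object","properties":{"moves":{"type":"array"}},"required":["moves"]}

```bash
mkdir -p pics
cat > h.py <<'E'
from station import *
import numpy as np, cv2
def snap(n,fn,crop=None,s=1):
    c=capture(n); im=c["frame"]; cv2.imwrite('pics/raw_'+fn,im[:,:,::-1])
    np.savez('pics/'+fn+'.npz',**{k:v for k,v in c.items() if k!='frame'})
    if crop: x0,y0,x1,y1=crop; im=im[y0:y1,x0:x1]
    im=cv2.resize(im,None,fx=s,fy=s,interpolation=cv2.INTER_CUBIC)
    cv2.imwrite('pics/'+fn,im[:,:,::-1]); return c
E
python3 - <<'E'
from h import *
print(sense())
for n in("scene","top","wrist"):
    c=snap(n,n+'0.png'); print(n,c["fov_y"],c["cx"],c["cy"],np.round(c["world_from_camera"],3).tolist())
E
```

```text
{'time_s': 0.0, 'joints': array([ 8.01332136e+01,  2.20925023e+01,  3.78881952e-01, -3.03778531e-02,
       -6.84128394e+01, -1.48156278e+01]), 'joint_velocities': array([ 0.0148712 ,  0.08286725,  0.05560239,  0.00240302,  0.00835862,
       -0.01627917]), 'effort': array([ 4.14316137e-04, -3.90662885e+01,  1.87404549e+01,  4.21984971e+00,
        1.09153159e-02, -1.97410436e-04]), 'tcp_pos': array([0.26070152, 0.5672858 , 0.19623162]), 'ee_rot': array([[ 9.08554727e-01, -4.17764960e-01, -8.63915509e-04],
       [-4.17765844e-01, -9.08552327e-01, -2.08996339e-03],
       [ 8.82010257e-05,  2.25976051e-03, -9.99997443e-01]]), 'wrist_force': array([0.76353553, 0.242457  , 0.44150795]), 'moment': array([0.05417281, 0.00846994, 0.00625786]), 'gripper_width': 0.9976137114397718}
scene 47.57860301741537 317.16882012944626 193.3650782485207 [[0.76, 0.365, -0.538, 1.258], [0.65, -0.402, 0.645, -0.835], [0.02, -0.84, -0.542, 0.789], [0.0, 0.0, 0.0, 1.0]]
top 47.42502845292568 325.14346153059483 201.64204176108365 [[0.005, -0.989, 0.15, 0.258], [-1.0, -0.007, -0.01, 0.02], [0.01, -0.149, -0.989, 1.728], [0.0, 0.0, 0.0, 1.0]]
wrist 65.70646984690485 319.88554080523693 199.89181891850032 [[-0.418, -0.872, -0.255, 0.331], [-0.908, 0.402, 0.113, 0.534], [0.004, 0.279, -0.96, 0.384], [0.0, 0.0, 0.0, 1.0]]
```

View pics/scene0.png

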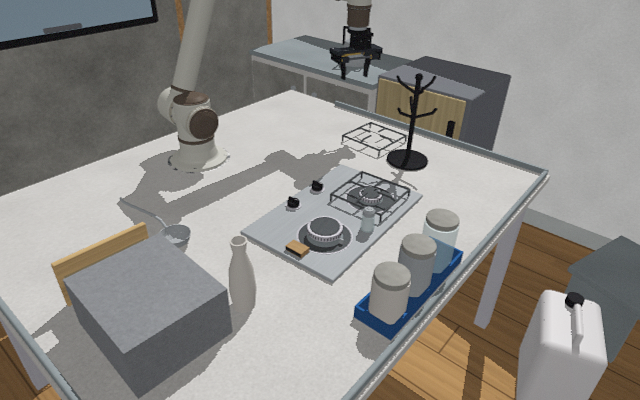

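View pics/top0.png

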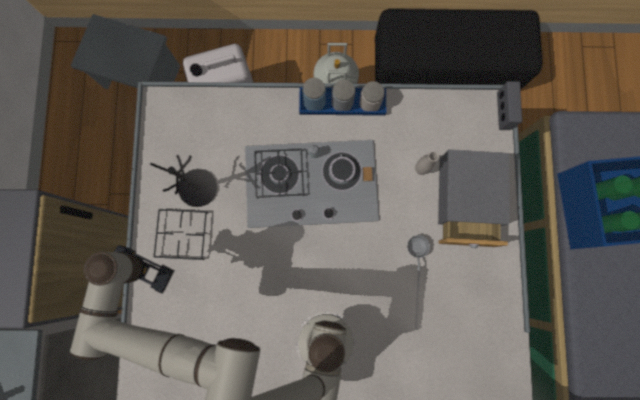

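View pics/wrist0.png

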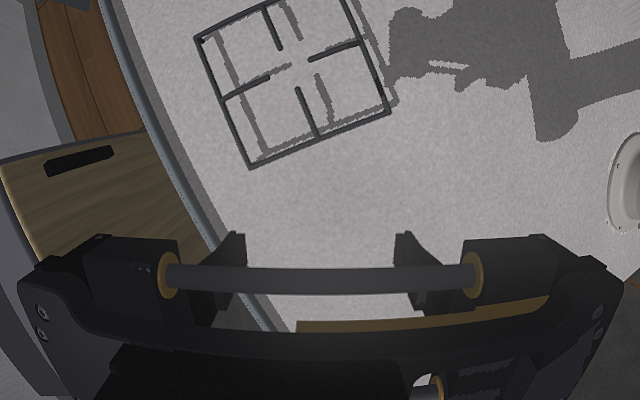

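The scene shows the large burner beside the matchbox, at about (325,232) in scene and (341,170) in top. I'll enlarge both.

Run:
```python
import cv2
a=cv2.imread('pics/raw_top0.png')[130:235,235:390];cv2.imwrite('pics/t1.png',cv2.resize(a,None,fx=5,fy=5,interpolation=cv2.INTER_CUBIC))
a=cv2.imread('pics/raw_scene0.png')[200:270,270:380];cv2.imwrite('pics/s1.png',cv2.resize(a,None,fx=7,fy=7,interpolation=cv2.INTER_CUBIC))
```

```text
(no output)
```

View pics/t1.png

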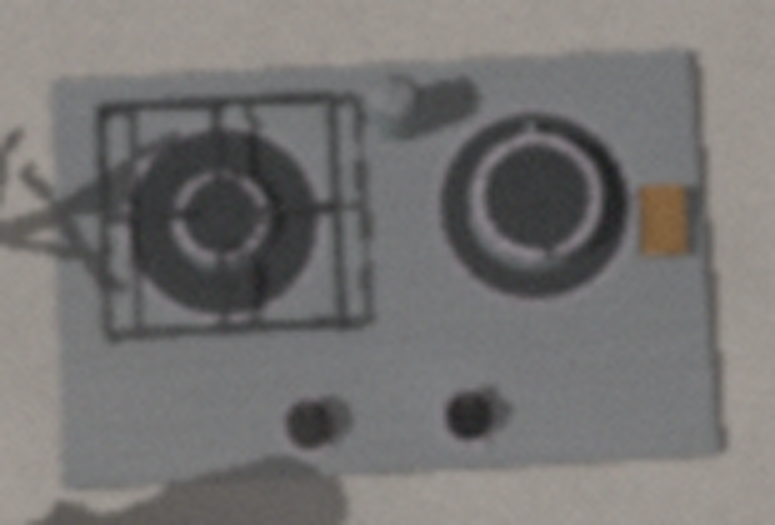

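View pics/s1.png

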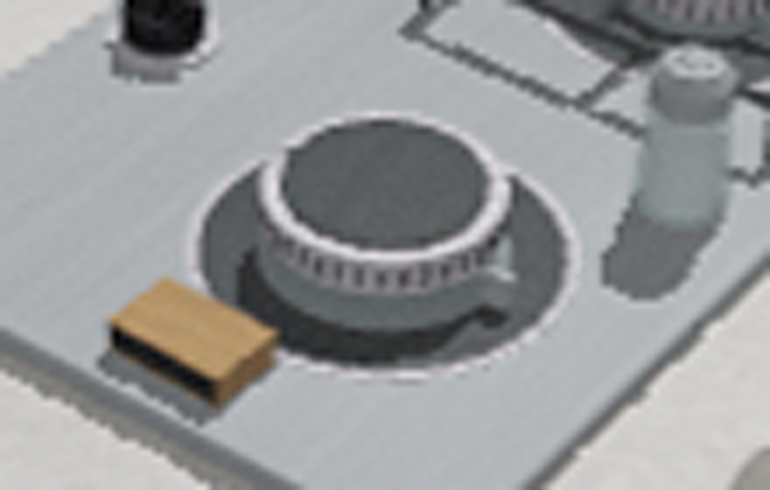

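In the top crop the lid centre is at about (537,197), the pin at (528,125) and the notch at (548,250). That puts the notch nearly opposite the pin.

```bash
cat >> h.py <<'E'
def ray(c,u,v,fish=False):
    f=200/np.tan(np.radians(float(c["fov_y"])/2)); x=(u-c["cx"]);y=(v-c["cy"])
    if fish:
        r=np.hypot(x,y); th=r/f; d=np.array([x/r*np.sin(th),y/r*np.sin(th),np.cos(th)])
    else: d=np.array([x/f,y/f,1])
    T=np.array(c["world_from_camera"]); return T[:3,3],T[:3,:3]@d
def onz(c,u,v,z,fish=False):
    o,d=ray(c,u,v,fish); return (o+d*(z-o[2])/d[2])[:2]
def proj(c,p,fish=False):
    T=np.array(c["world_from_camera"]); q=T[:3,:3].T@(np.array(p)-T[:3,3]); f=200/np.tan(np.radians(float(c["fov_y"])/2))
    if fish:
        r=np.hypot(q[0],q[1]); th=np.arctan2(r,q[2]); return np.array([c["cx"]+f*th*q[0]/r,c["cy"]+f*th*q[1]/r])
    return np.array([c["cx"]+f*q[0]/q[2],c["cy"]+f*q[1]/q[2]])
E
python3 - <<'E'
from h import *
t=np.load('pics/top0.png.npz'); s=np.load('pics/scene0.png.npz')
T=lambda x,y,z:onz(t,235+x/5-.4,130+y/5-.4,z)
S=lambda x,y,z:onz(s,270+x/7-.43,200+y/7-.43,z)
print('lid',T(537,197,.048),S(388,184,.048))
print('pin end',T(527,122,.026), 'notch',T(549,250,.045))
co=[T(53,80,.012),T(693,52,.012),T(722,455,.012),T(65,487,.012)]
print(co, np.mean(co,0))
print('shaker base',S(685,205,.012),'shaker top T',T(395,97,.082),'matchbox',T(664,220,.027))
print('knobs',T(470,415,.04),T(313,423,.04))
E
```

```text
lid [ 0.63656753 -0.05935548] [ 0.64452409 -0.06251196]
pin end [ 0.70040318 -0.0527312 ] notch [ 0.59648211 -0.06852514]
[array([0.73462338, 0.31427938]), array([ 0.76110316, -0.1826911 ]), array([ 0.44566712, -0.20134142]), array([0.41829255, 0.29533463])] [0.58992155 0.05639537]
shaker base [0.7129316  0.04457315] shaker top T [0.7041732  0.04790525] matchbox [ 0.62407731 -0.15733929]
knobs [ 0.47145752 -0.0095818 ] [0.46468695 0.10756447]
```

```bash
cat >> h.py <<'E'
def rel(s,p):  # world target -> tool shift from pose s
    return s["ee_rot"].T@(np.array(p)-s["tcp_pos"])
E
python3 - <<'E'
from h import *
t=np.load('pics/top0.png.npz'); s=np.load('pics/scene0.png.npz')
print('tree',onz(s,407,159,0),onz(t,197,187,0.02),'vase top',onz(s,239,240,.19), 'grate',onz(t,184,234,.038))
st=sense()
print(rel(st,[.40,.15,.25]), rel(st,[.583,-.037,.22]))
E
```

```text
tree [0.56850668 0.50167118] [0.5688137  0.49067911] vase top [ 0.65978055 -0.36874351] grate [0.38843906 0.52537705]
[ 0.30087652  0.32123079 -0.05291494] [ 0.54525454  0.41464698 -0.02273551]
```

>>> jog_arm:
  moves:
    - [1,0.027,0.029,-0.005,0,0,0]
    - [1,0.054,0.058,-0.01,0,0,0]
    - [1,0.081,0.087,-0.015,0,0,0]
    - [1,0.108,0.116,-0.02,0,0,0]
    - [1,0.135,0.145,-0.025,0,0,0]
    - [1,0.162,0.174,-0.03,0,0,0]
    - [1,0.189,0.203,-0.035,0,0,0]
    - [1,0.216,0.232,-0.04,0,0,0]
    - [1,0.243,0.261,-0.045,0,0,0]
    - [1,0.27,0.29,-0.05,0,0,0]

```text
time_s: 0.98
tcp_pos: [0.3851, 0.1897, 0.2477]
ee_rot: [[0.909, -0.417, 0.0], [-0.417, -0.909, 0.0], [-0.0, -0.0, -1.0]]
wrist_force: [1.3, 0.3, -0.3]
gripper_width: 0.323
```

Run:
```python
from h import *
st=sense(); print(st['time_s'],st['tcp_pos'],st['joints'])
print(rel(st,[.583,-.037,.20]))
```

```text
0.9833 [0.38505862 0.18965121 0.2476532 ] [ 4.80729896e+01  2.66101048e-01 -2.00081573e+01 -7.26822631e-03
 -6.97074615e+01  1.72834701e+01]
[0.27442623 0.1234759  0.04760606]
```

>>> jog_arm:
  moves:
    - [1,0.03,0.014,0.005,0,0,0]
    - [1,0.06,0.028,0.01,0,0,0]
    - [1,0.09,0.042,0.015,0,0,0]
    - [1,0.12,0.056,0.02,0,0,0]
    - [1,0.15,0.07,0.025,0,0,0]
    - [1,0.18,0.084,0.03,0,0,0]
    - [1,0.21,0.098,0.035,0,0,0]
    - [1,0.24,0.112,0.04,0,0,0]
    - [1,0.274,0.123,0.048,0,0,0]
    - [1,0.274,0.123,0.048,0,0,0]

```text
time_s: 1.82
tcp_pos: [0.5849, -0.0381, 0.1961]
ee_rot: [[0.907, -0.422, -0.003], [-0.422, -0.907, -0.001], [-0.003, 0.003, -1.0]]
wrist_force: [-0.0, 0.5, -0.7]
gripper_width: 0.003
```

Run:
```python
from h import *
st=sense(); print(st['time_s'],st['tcp_pos'],st['joints'])
c=snap("wrist","w1.png")
```

```text
1.8167 [ 0.58493201 -0.03814411  0.19609586] [ 1.21075101e+01  1.84292102e+01 -5.16996876e+00  3.44866467e-02
 -6.66126347e+01  5.29219701e+01]
```

View pics/w1.png

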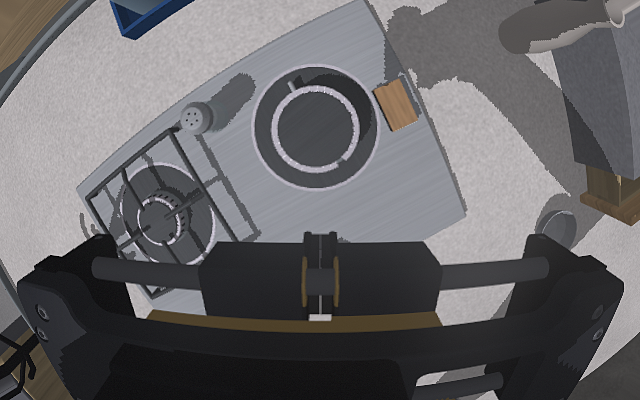

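The cap is clear at about (315,129), with the pin at about (293,87), the notch at about (340,162) and the closed fingertips at about (320,240).

Run:
```python
import cv2
a=cv2.imread('pics/raw_w1.png')[60:200,240:390];cv2.imwrite('pics/w1z.png',cv2.resize(a,None,fx=4,fy=4,interpolation=cv2.INTER_CUBIC))
```

```text
(no output)
```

View pics/w1z.png

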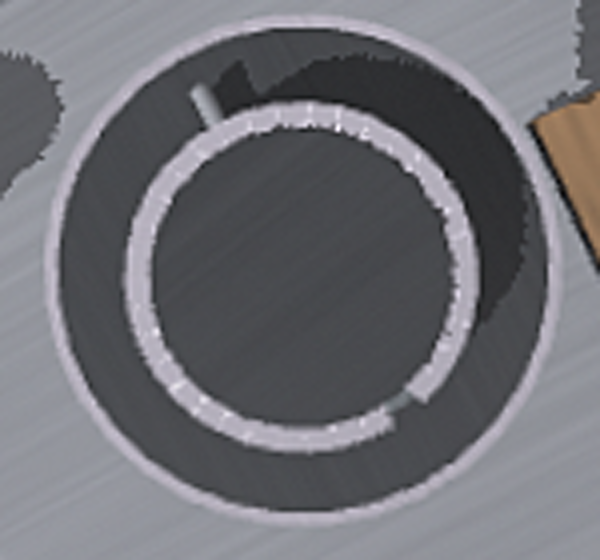

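```bash
cat > m.py <<'E'
from h import *
def ang(fn,ox,oy,k,cen,notch,pin,seat=0,fish=True):
    c=np.load(fn); W=lambda p,z:onz(c,ox+p[0]/k-.5+.5/k,oy+p[1]/k-.5+.5/k,z,fish)
    C=W(cen,.045-seat); print('cen',C)
    n=W(notch,.045-seat)-C; print('notch r',np.hypot(*n),'ang',np.degrees(np.arctan2(n[1],n[0])))
    p=[W(q,.029) for q in pin]; 
    for q in p: d=q-C; print('pin r',np.hypot(*d),'ang',np.degrees(np.arctan2(d[1],d[0])))
E
python3 - <<'E'
from m import *
ang('pics/w1.png.npz',240,60,4,(302,276),(404,403),[(197,88),(211,122)])
st=sense(); C=np.array([.6365,-.061]);print(st['tcp_pos'])
E
```

```text
cen [ 0.64009395 -0.06082906]
notch r 0.044947653268010306 ang -166.2896000329273
pin r 0.06113089148362279 ang 4.0482035270355405
pin r 0.0505800190712298 ang 5.6089482330108265
[ 0.58334042 -0.03671568  0.19675068]
```

Run:
```python
from h import *
st=sense(); C=np.array([.639,-.061]); x=st['ee_rot'][:2,0]
p=C-.025*x; print(p, rel(st,[*p,.056]), st['wrist_force'],st['gripper_width'])
```

```text
[ 0.61632708 -0.05046761] [ 0.03619388 -0.00175471  0.1406233 ] [-0.81139282  0.97535732  0.01638748] 0.004043898732519815
```

>>> jog_arm:
  moves:
    - [1,0.01,0,0.02,0,0,0]
    - [1,0.02,-0.001,0.045,0,0,0]
    - [1,0.03,-0.002,0.07,0,0,0]
    - [1,0.036,-0.002,0.095,0,0,0]
    - [1,0.036,-0.002,0.115,0,0,0]
    - [1,0.036,-0.002,0.128,0,0,0]
    - [1,0.036,-0.002,0.134,0,0,0]
    - [1,0.036,-0.002,0.137,0,0,0]
    - [1,0.036,-0.002,0.138,0,0,0]
    - [1,0.036,-0.002,0.138,0,0,0]

```text
time_s: 2.7
tcp_pos: [0.6169, -0.0474, 0.0624]
ee_rot: [[0.909, -0.417, 0.002], [-0.417, -0.909, 0.0], [0.002, -0.001, -1.0]]
wrist_force: [0.7, 0.6, 0.8]
gripper_width: 0.004
```

Run:
```python
from h import *
st=sense(); print(st['time_s'],st['tcp_pos'],st['wrist_force'],st['moment'])
c=snap("wrist","w2.png")
st=sense();print(st['wrist_force'],st['tcp_pos'])
```

```text
2.7 [ 0.61688647 -0.04740182  0.06238688] [0.67624604 0.62064524 0.8070053 ] [ 0.02172423 -0.0970383   0.00748088]
[ 0.59444899 -0.19559724 -0.49244596] [ 0.61701505 -0.04744983  0.06262417]
```

View pics/w2.png

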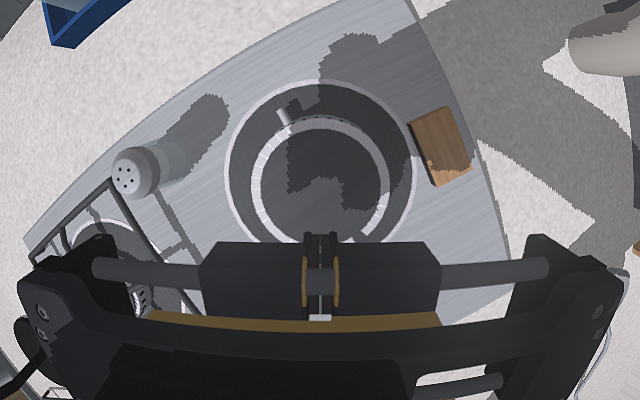

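>>> jog_arm:
  moves:
    - [1,0,0.001,0.003,0,0,0]
    - [1,0,0.002,0.006,0,0,0]
    - [1,0,0.003,0.009,0,0,0]
    - [1,0,0.003,0.011,0,0,0]
    - [1,0,0.003,0.0125,0,0,0]
    - [1,0,0.003,0.0135,0,0,0]
    - [1,0,0.003,0.014,0,0,0]
    - [1,0,0.003,0.0145,0,0,0]
    - [1,0,0.003,0.0145,0,0,0]
    - [1,0,0.003,0.0145,0,0,0]

```text
time_s: 3.58
tcp_pos: [0.6152, -0.0505, 0.0469]
ee_rot: [[0.909, -0.418, 0.0], [-0.418, -0.909, -0.0], [0.0, -0.0, -1.0]]
wrist_force: [-0.1, 0.3, -0.1]
gripper_width: 0.007
```

Run:
```python
from h import *
st=sense(); print(st['time_s'],st['tcp_pos'],st['wrist_force'],st['moment'])
```

```text
3.5833 [ 0.61516159 -0.0504561   0.04690433] [-0.08501158  0.29488657 -0.06580917] [-0.0118025   0.00696614  0.01487058]
```

>>> jog_arm:
  moves:
    - [1,0,0,0.0003,0,0,0]
    - [1,0,0,0.0006,0,0,0]
    - [1,0,0,0.0009,0,0,0]
    - [1,0,0,0.0012,0,0,0]
    - [1,0,0,0.0014,0,0,0]
    - [1,0,0,0.0016,0,0,0]
    - [1,0,0,0.0018,0,0,0]
    - [1,0,0,0.002,0,0,0]
    - [1,0,0,0.002,0,0,0]
    - [1,0,0,0.002,0,0,0]

```text
time_s: 4.42
tcp_pos: [0.6151, -0.0505, 0.0448]
ee_rot: [[0.909, -0.418, 0.0], [-0.418, -0.909, -0.0], [0.0, -0.0, -1.0]]
wrist_force: [0.3, -0.4, -0.5]
gripper_width: 0.002
```

Run:
```python
from h import *
st=sense(); print(st['time_s'],st['tcp_pos'],st['wrist_force'],st['moment'])
c=snap("wrist","w3.png",(220,60,420,260),3)
for i in range(3): capture("top"); st=sense(); print(st['tcp_pos'],st['wrist_force'])
```

```text
4.4167 [ 0.61509283 -0.05049865  0.04483987] [ 0.27681452 -0.38896912 -0.51773591] [0.02911421 0.00380051 0.02937396]
[ 0.61509372 -0.05050091  0.04485615] [0.15131949 0.5989999  0.18630518]
[ 0.61512107 -0.05050586  0.04488708] [ 0.39354652 -0.15650886 -0.06171827]
[ 0.61512031 -0.05050529  0.04488906] [-0.60156487 -0.08969018 -0.11933186]
```

View pics/w3.png

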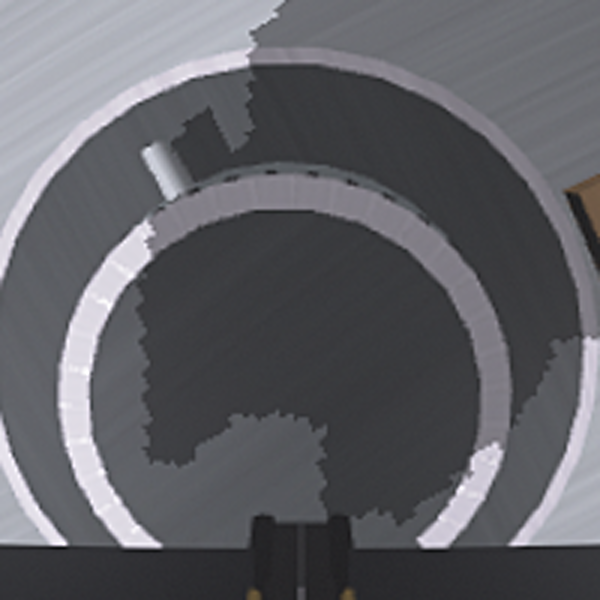

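Run:
```python
from h import *
c=np.load('pics/w3.png.npz'); st=sense()
print(proj(c,st['tcp_pos'],True), c['world_from_camera'][:3,3])
im=cv2.imread('pics/raw_w3.png')
for C,col in (((.639,-.061),(0,0,255)),):
  for r,z in((.048,.045),(.0415,.048)):
    for a in np.radians(np.arange(0,360,6)):
        u=proj(c,[C[0]+r*np.cos(a),C[1]+r*np.sin(a),z],True); u=np.round(u).astype(int); 
        cv2.circle(im,tuple(int(q) for q in u),0,col,-1)
u=proj(c,st['tcp_pos'],True).astype(int); cv2.circle(im,tuple(int(q) for q in u),1,(0,255,0),-1)
cv2.imwrite('pics/w3o.png',cv2.resize(im[60:260,220:420],None,fx=3,fy=3,interpolation=cv2.INTER_NEAREST))
c=snap("scene","s3.png",(270,180,380,270),7)
```

```text
[317.1891031  234.07187278] [ 0.68521055 -0.08431605  0.23238361]
```

View pics/w3o.png

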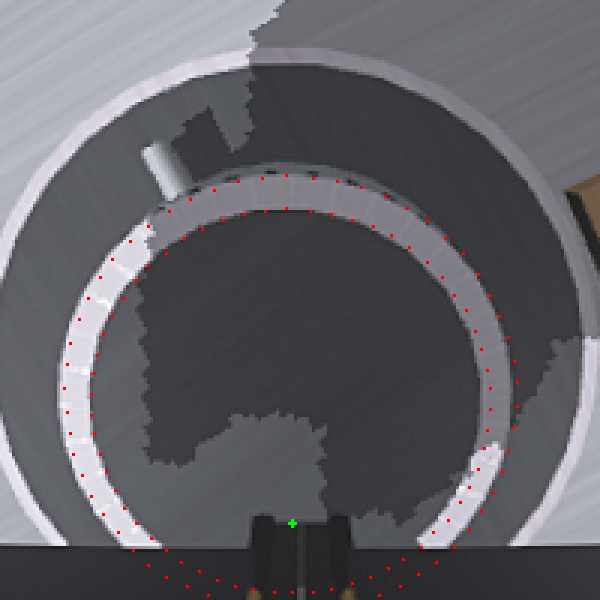

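View pics/s3.png

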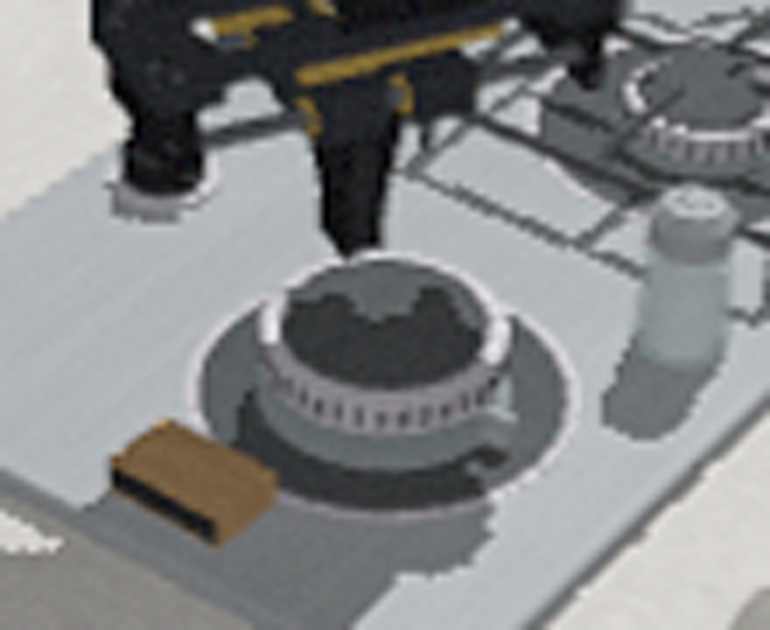

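Run:
```python
from h import *
c=np.load('pics/s3.png.npz'); st=sense()
f=lambda p:(proj(c,p)-[270,180]+.5)*7
print(st['tcp_pos'],f(st['tcp_pos']),f([.639,-.061,.048]),f([*st['tcp_pos'][:2],.06]),f([*st['tcp_pos'][:2],.08]))
```

```text
[ 0.61511068 -0.05048531  0.04486648] [350.47125726 287.21164603] [380.0438408  317.01550785] [351.33586264 256.11447151] [352.49609897 214.38436865]
```

Run:
```python
from h import *
st=sense();R=st['ee_rot'];p=st['tcp_pos']
c=np.load('pics/w3.png.npz'); s=np.load('pics/s3.png.npz')
for dx in(0,.0095):
  for dz in(0,-.005,-.01,-.015,-.019):
    q=p+R@[dx,0,dz]; print(dx,dz,'w3crop',(proj(c,q,True)-[220,60]+.5)*3,'scene',(proj(s,q)-[270,180]+.5)*7)
print(capture("wrist")["world_from_camera"])
a=capture("scene")["frame"][195:240,290:350]; a=cv2.convertScaleAbs(a,alpha=2.0)
b=capture("top")["frame"][145:195,315:375]; b=cv2.convertScaleAbs(b,alpha=2.5)
a=cv2.resize(a,(780,585),interpolation=cv2.INTER_CUBIC)
cv2.imwrite('pics/s3b.png',a[:,:,::-1]); cv2.imwrite('pics/t3b.png',cv2.resize(b,None,fx=11,fy=11,interpolation=cv2.INTER_CUBIC)[:,:,::-1])
```

```text
0 0 w3crop [293.00344378 523.7482998 ] scene [350.47125726 287.21164603]
0 -0.005 w3crop [292.85325511 532.72392612] scene [350.75542867 276.98218057]
0 -0.01 w3crop [292.69636935 542.12549195] scene [351.0408323  266.70835817]
0 -0.015 w3crop [292.53236519 551.98198341] scene [351.32747618 256.38988968]
0 -0.019 w3crop [292.39573317 560.21576832] scene [351.55768971 248.1027738 ]
0.0095 0 w3crop [292.8566055  482.88752065] scene [360.69653322 300.37058303]
0.0095 -0.005 w3crop [292.69808019 491.04897005] scene [361.00459638 290.11062533]
0.0095 -0.01 w3crop [292.53214327 499.61223449] scene [361.31400311 279.80592077]
0.0095 -0.015 w3crop [292.35829461 508.60616795] scene [361.62476221 269.45617596]
0.0095 -0.019 w3crop [292.21315624 516.13247253] scene [361.87434915 261.14375236]
[[-0.41789375 -0.87216558 -0.25434624  0.68521593]
 [-0.90849419  0.40172556  0.11512982 -0.08431426]
 [ 0.00176512  0.27918411 -0.96023597  0.23241683]
 [ 0.          0.          0.          1.        ]]
```

View pics/s3b.png

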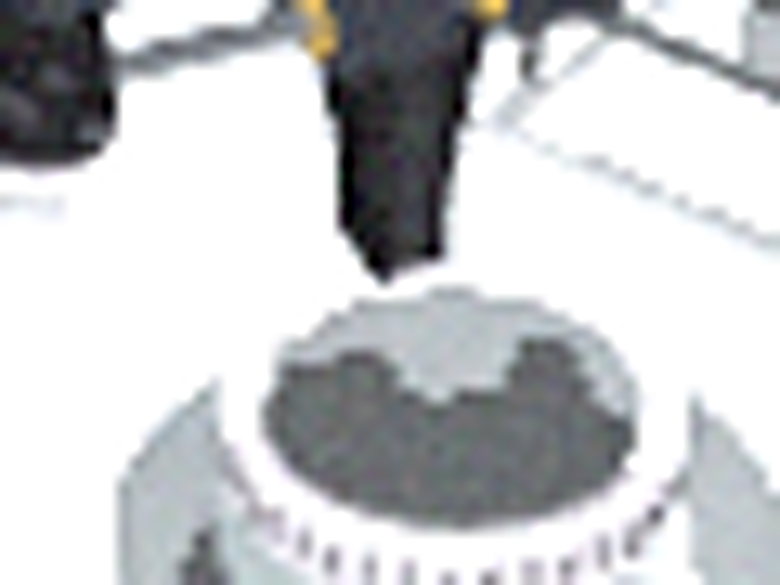

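View pics/t3b.png

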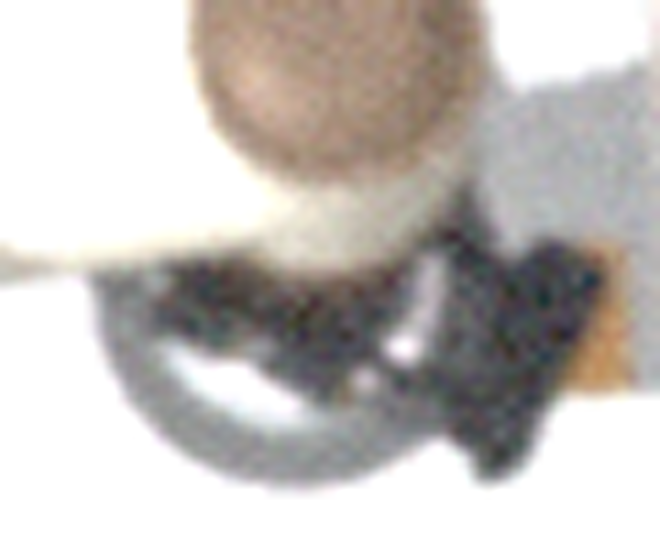

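Run:
```python
from h import *
a=cv2.imread('pics/raw_wrist0.png')[215:335,190:450];a=cv2.convertScaleAbs(a,alpha=1.8);cv2.imwrite('pics/w0z.png',cv2.resize(a,None,fx=3,fy=3,interpolation=cv2.INTER_CUBIC))
a=cv2.imread('pics/raw_w3.png')[215:335,250:390];a=cv2.convertScaleAbs(a,alpha=2.2);cv2.imwrite('pics/w3z.png',cv2.resize(a,None,fx=5,fy=5,interpolation=cv2.INTER_CUBIC))
R=np.array([[ .908555,-.417765,-8.6e-4],[-.417766,-.908552,-.00209],[8.8e-5,.00226,-1]]);p=np.array([.2607,.56729,.19623])
c=np.load('pics/wrist0.png.npz')
for dx in(-.0095,0,.0095):
  for dz in(0,-.01,-.019,-.03):
    print(dx,dz,*[np.round((proj(c,p+R@[dx,y,dz],True)-[190,215]+.5)*3) for y in(.0435,-.0435,.0585,-.0585)])
```

```text
-0.0095 0 [577.  96.] [191.  96.] [641.  94.] [127.  94.]
-0.0095 -0.01 [586. 115.] [182. 115.] [652. 113.] [116. 113.]
-0.0095 -0.019 [594. 134.] [173. 134.] [663. 132.] [104. 132.]
-0.0095 -0.03 [605. 159.] [161. 159.] [677. 156.] [ 90. 156.]
0 0 [580.  57.] [187.  57.] [645.  56.] [123.  56.]
0 -0.01 [589.  75.] [178.  75.] [657.  73.] [111.  73.]
0 -0.019 [598.  92.] [169.  93.] [668.  91.] [99. 91.]
0 -0.03 [609. 116.] [157. 116.] [683. 114.] [ 83. 114.]
0.0095 0 [583.  17.] [184.  17.] [649.  16.] [119.  16.]
0.0095 -0.01 [592.  33.] [174.  33.] [661.  32.] [106.  32.]
0.0095 -0.019 [601.  49.] [165.  49.] [673.  48.] [94. 48.]
0.0095 -0.03 [614.  71.] [152.  71.] [689.  69.] [78. 69.]
```

View pics/w0z.png

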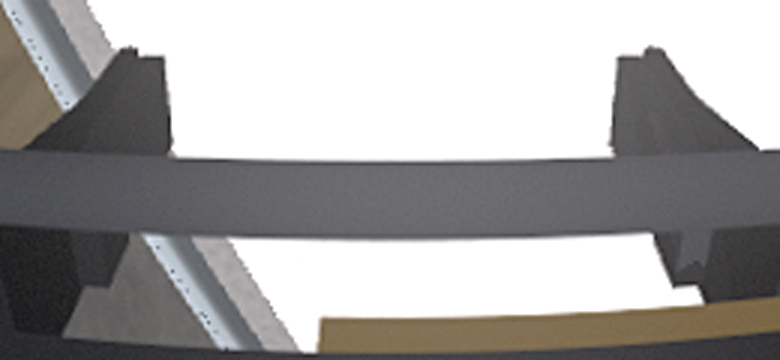

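View pics/w3z.png

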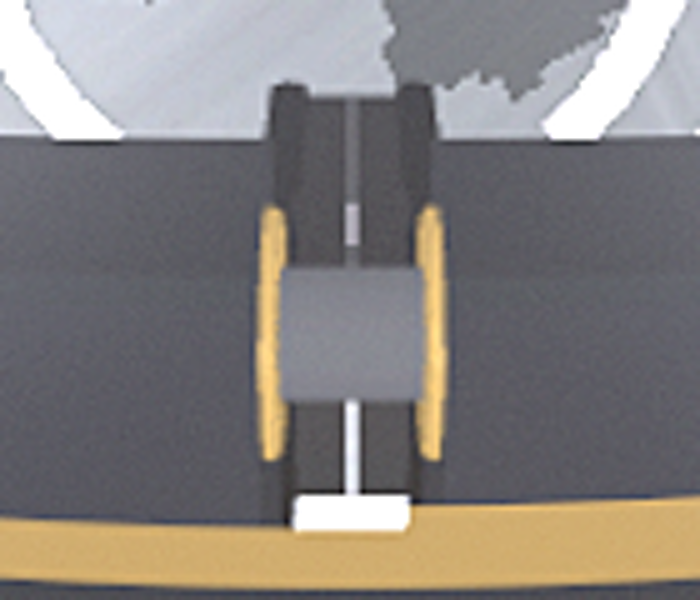

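The fingertips appear well above the lid in the scene view, ending about 15–19 mm short of the reported TCP. I'll descend slowly and find contact by force.

>>> jog_arm:
  moves:
    - [1,0,0,0.001,0,0,0]
    - [1,0,0,0.002,0,0,0]
    - [1,0,0,0.003,0,0,0]
    - [1,0,0,0.004,0,0,0]
    - [1,0,0,0.005,0,0,0]
    - [1,0,0,0.006,0,0,0]
    - [1,0,0,0.007,0,0,0]
    - [1,0,0,0.008,0,0,0]
    - [1,0,0,0.008,0,0,0]
    - [1,0,0,0.008,0,0,0]

```text
time_s: 5.65
tcp_pos: [0.615, -0.0505, 0.0367]
ee_rot: [[0.909, -0.418, -0.0], [-0.418, -0.909, -0.0], [-0.0, 0.0, -1.0]]
wrist_force: [-0.1, 0.3, 0.3]
gripper_width: 0.007
```

Run:
```python
from h import *
st=sense(); print(st['time_s'],st['tcp_pos'],st['wrist_force'],st['moment'])
a=capture("scene")["frame"][195:240,290:350]; a=cv2.convertScaleAbs(a,alpha=2.0)
a=cv2.resize(a,(780,585),interpolation=cv2.INTER_CUBIC)
cv2.imwrite('pics/s4b.png',a[:,:,::-1]);
c=snap("wrist","w4.png",(220,60,420,260),3)
```

```text
5.65 [ 0.61504086 -0.05052284  0.03674753] [-0.10941016  0.34555985  0.33664512] [-0.00945626 -0.03287696  0.03470528]
```

View pics/s4b.png

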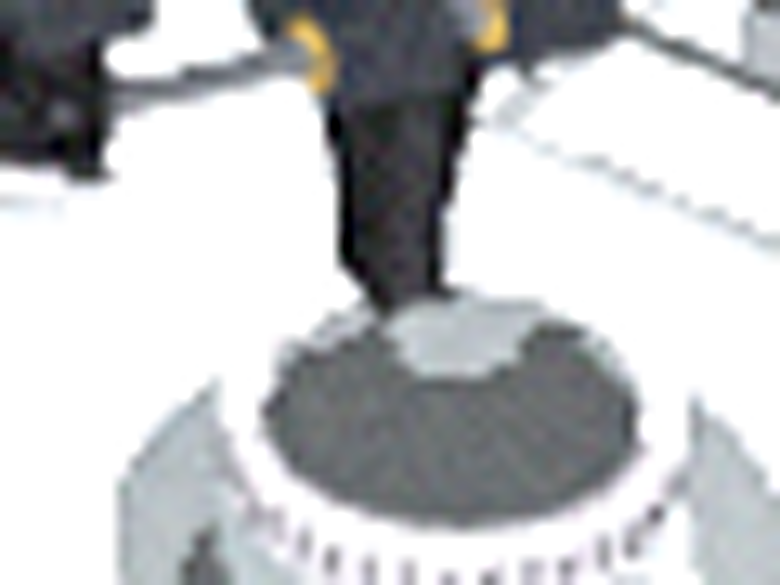

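View pics/w4.png

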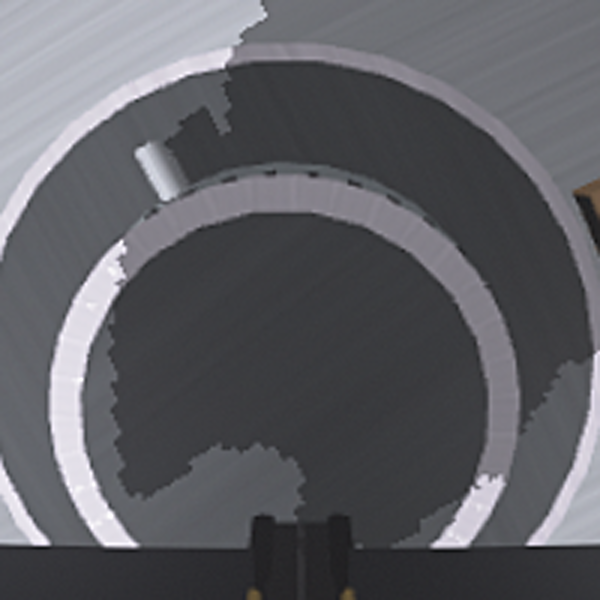

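Run:
```python
import station
print([n for n in dir(station) if not n.startswith('_')], getattr(station,'hold_point_z',None))
```

```text
['PlanningError', 'capture', 'finish_job', 'hold_point_z', 'sense'] -0.0187
```

>>> jog_arm:
  moves:
    - [1,0,0,0.001,0,0,0]
    - [1,0,0,0.002,0,0,0]
    - [1,0,0,0.0025,0,0,0]
    - [1,0,0,0.003,0,0,0]
    - [1,0,0,0.0033,0,0,0]
    - [1,0,0,0.0036,0,0,0]
    - [1,0,0,0.0039,0,0,0]
    - [1,0,0,0.0042,0,0,0]
    - [1,0,0,0.0045,0,0,0]
    - [1,0,0,0.0045,0,0,0]

```text
time_s: 6.58
tcp_pos: [0.615, -0.0505, 0.0323]
ee_rot: [[0.909, -0.418, -0.0], [-0.418, -0.909, -0.0], [-0.0, 0.0, -1.0]]
wrist_force: [0.2, 0.8, 0.4]
gripper_width: 0.007
```

Run:
```python
from h import *
F=[];P=[]
for i in range(4): capture("top"); st=sense(); F.append(st['wrist_force']);P.append(st['tcp_pos'])
print(np.mean(F,0),np.mean(P,0),st['moment'])
a=capture("scene")["frame"][195:240,290:350]; a=cv2.convertScaleAbs(a,alpha=2.0)
a=cv2.resize(a,(780,585),interpolation=cv2.INTER_CUBIC)
cv2.imwrite('pics/s5b.png',a[:,:,::-1]);
```

```text
[0.01104716 0.43501676 0.09273989] [ 0.61509821 -0.05049778  0.03234256] [-0.02250008  0.00514292 -0.02329043]
```

View pics/s5b.png

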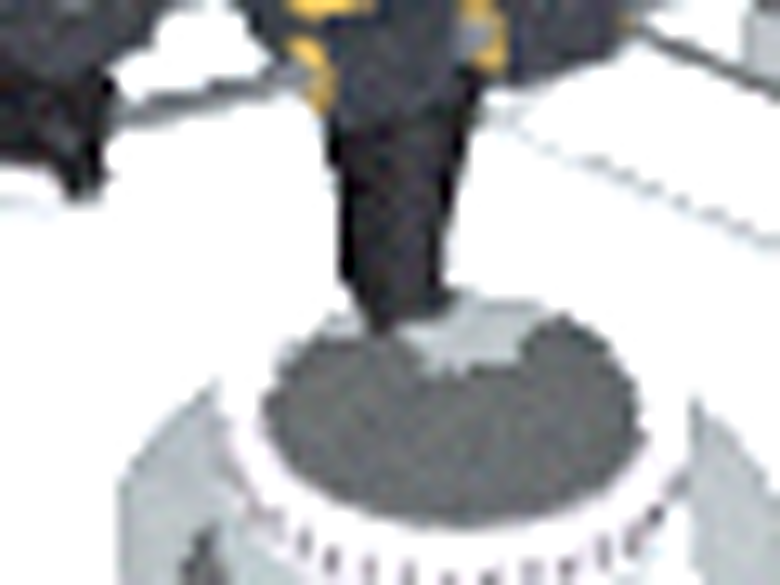

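>>> jog_arm:
  moves:
    - [1,0,0,0.0005,0,0,0]
    - [1,0,0,0.001,0,0,0]
    - [1,0,0,0.0015,0,0,0]
    - [1,0,0,0.002,0,0,0]
    - [1,0,0,0.0024,0,0,0]
    - [1,0,0,0.0027,0,0,0]
    - [1,0,0,0.003,0,0,0]
    - [1,0,0,0.0033,0,0,0]
    - [1,0,0,0.0033,0,0,0]
    - [1,0,0,0.0033,0,0,0]

```text
time_s: 7.67
tcp_pos: [0.6151, -0.0505, 0.029]
ee_rot: [[0.909, -0.418, 0.0], [-0.418, -0.909, -0.0], [0.0, 0.0, -1.0]]
wrist_force: [0.1, 0.2, -0.4]
gripper_width: 0.005
```

Run:
```python
from h import *
F=[];P=[]
for i in range(4): capture("top"); st=sense(); F.append(st['wrist_force']);P.append(st['tcp_pos'])
print(np.mean(F,0),np.mean(P,0),st['moment'])
a=capture("scene")["frame"][195:240,290:350]; a=cv2.convertScaleAbs(a,alpha=2.0)
a=cv2.resize(a,(780,585),interpolation=cv2.INTER_CUBIC)
cv2.imwrite('pics/s6b.png',a[:,:,::-1]);
c=snap("wrist","w6.png",(220,60,420,260),3)
```

```text
[ 0.22777319  0.68125228 -0.1437287 ] [ 0.61511658 -0.05049312  0.0290839 ] [-0.02952534  0.00339091 -0.02442102]
```

View pics/s6b.png

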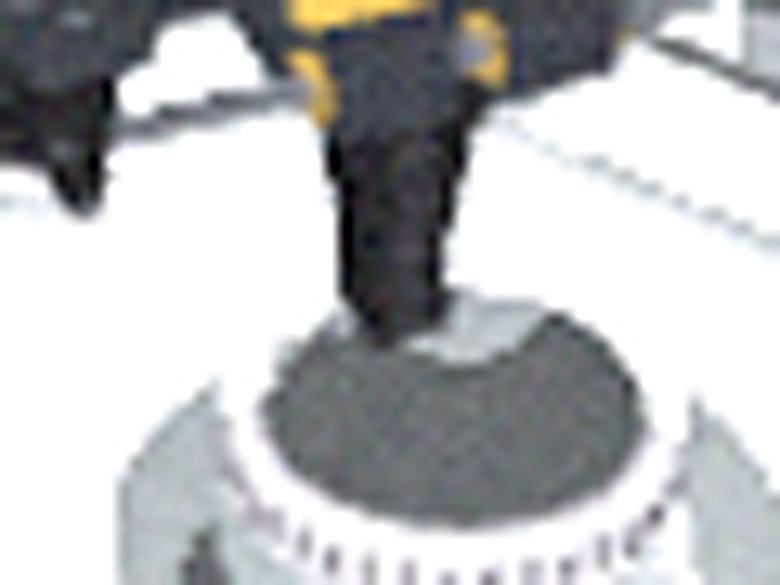

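View pics/w6.png

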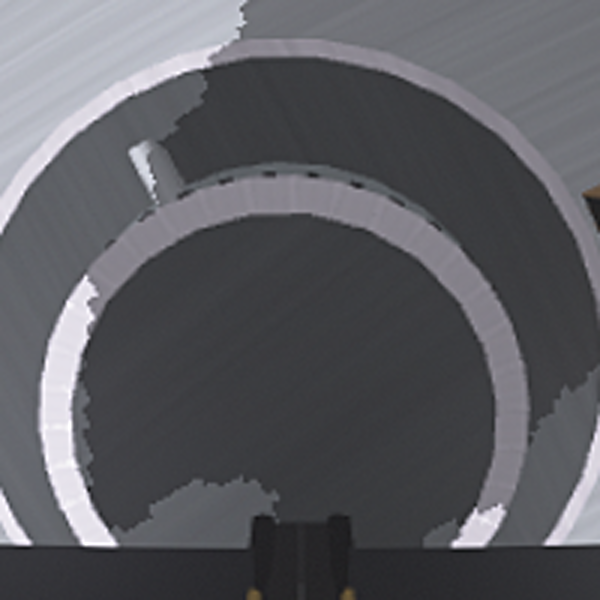

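Run:
```python
from h import *
from scipy.optimize import least_squares
c=dict(np.load('pics/w6.png.npz'))
# lid outer edge (inner edge of bright ring) & rim outer/top edges, crop coords /3
lid=[(284,213),(200,228),(120,280),(80,350),(72,430),(85,500),(380,236),(450,290),(490,370),(496,430),(480,510)]
rim=[(284,175),(190,192),(110,246),(60,330),(40,430),(60,520),(380,194),(460,250),(510,330),(528,420),(510,510)]
def res(p):
    out=[]
    for pts,r,z in((lid,.0415,.048),(rim,.048,.045)):
        for u,v in pts:
            q=onz(c,220+u/3-.33,60+v/3-.33,z+p[2],True); out.append(np.hypot(q[0]-p[0],q[1]-p[1])-r)
    return np.array(out)
s=least_squares(res,[.639,-.061,0]); print(s.x,np.abs(s.fun).mean())
```

```text
[ 0.63973298 -0.05990899  0.00087211] 0.00037202202546374153
```

Run:
```python
from h import *
st=sense();R=st['ee_rot'];p=st['tcp_pos']
w=np.load('pics/w6.png.npz'); s=np.load('pics/s3.png.npz')
for pw in((333,232),(336,232),(333,235)):
  for ps in((318.1,220.5),(319.2,221.5),(318.1,222)):
    o1,d1=ray(w,*pw,True);o2,d2=ray(s,*ps)
    A=np.c_[d1,-d2]; k=np.linalg.lstsq(A,o2-o1,rcond=None)[0]
    a=o1+k[0]*d1;b=o2+k[1]*d2
    print(pw,ps,'mid',np.round((a+b)/2,4),'gap',np.linalg.norm(a-b).round(4),'tool',np.round(R.T@(a-p),4),np.round(R.T@(b-p),4))
```

```text
(333, 232) (318.1, 220.5) mid [ 0.6218 -0.0641  0.0554] gap 0.0012 tool [ 0.0121  0.0091 -0.0261] [ 0.0114  0.01   -0.0265]
(333, 232) (319.2, 221.5) mid [ 0.6226 -0.063   0.0526] gap 0.0026 tool [ 0.0112  0.0092 -0.0239] [ 0.0128  0.0072 -0.0232]
(333, 232) (318.1, 222) mid [ 0.6201 -0.063   0.0492] gap 0.0003 tool [ 0.0097  0.0094 -0.0202] [ 0.0099  0.0091 -0.0201]
(336, 232) (318.1, 220.5) mid [ 0.6222 -0.0655  0.0566] gap 0.0001 tool [ 0.0127  0.0107 -0.0276] [ 0.0127  0.0106 -0.0276]
(336, 232) (319.2, 221.5) mid [ 0.623  -0.0644  0.054 ] gap 0.0039 tool [ 0.0118  0.0108 -0.0255] [ 0.0142  0.0079 -0.0243]
(336, 232) (318.1, 222) mid [ 0.6205 -0.0645  0.0506] gap 0.0016 tool [ 0.0103  0.011  -0.0217] [ 0.0113  0.0098 -0.0212]
(333, 235) (318.1, 220.5) mid [ 0.6202 -0.063   0.0542] gap 0.0001 tool [ 0.0099  0.0092 -0.0251] [ 0.0098  0.0092 -0.0252]
(333, 235) (319.2, 221.5) mid [ 0.621  -0.0618  0.0515] gap 0.0037 tool [ 0.009   0.0093 -0.023 ] [ 0.0112  0.0065 -0.0219]
(333, 235) (318.1, 222) mid [ 0.6185 -0.0618  0.048 ] gap 0.0015 tool [ 0.0074  0.0094 -0.0192] [ 0.0082  0.0084 -0.0188]
```

>>> jog_arm:
  moves:
    - [1,0,0,0.0002,0,0,0]
    - [1,0,0,0.0004,0,0,0]
    - [1,0,0,0.0006,0,0,0]
    - [1,0,0,0.0008,0,0,0]
    - [1,0,0,0.001,0,0,0]
    - [1,0,0,0.0012,0,0,0]
    - [1,0,0,0.0014,0,0,0]
    - [1,0,0,0.0014,0,0,0]
    - [1,0,0,0.0014,0,0,0]
    - [1,0,0,0.0014,0,0,0]

```text
time_s: 8.8
tcp_pos: [0.6151, -0.0505, 0.0276]
ee_rot: [[0.909, -0.418, -0.0], [-0.418, -0.909, -0.0], [-0.0, 0.0, -1.0]]
wrist_force: [-0.3, 0.8, 0.1]
gripper_width: 0.004
```

Run:
```python
from h import *
F=[];P=[]
for i in range(4): capture("top"); st=sense(); F.append(st['wrist_force']);P.append(st['tcp_pos'])
print(np.mean(F,0),np.mean(P,0),st['moment'],st['joints'],st['time_s'])
```

```text
[-0.16801691  0.0954254  -0.31438716] [ 0.61510569 -0.05048881  0.02766367] [ 0.00252147 -0.05044393  0.01101641] [ 1.03135886e+01  3.05952865e+01 -1.23836286e+01  1.13295520e-03
 -4.70208161e+01  5.50026207e+01] 9.0
```

Run:
```python
from h import *
st=sense(); print(rel(st,[.6397,-.0602,.05]))
```

```text
[ 0.02641239 -0.00146041 -0.02235592]
```

>>> jog_arm:
  moves:
    - [1,0,0,-0.015,0,0,0]
    - [1,0.002,0,-0.03,0,0.085,0]
    - [1,0.005,0,-0.035,0,0.19,0]
    - [1,0.008,0,-0.035,0,0.3,0]
    - [1,0.012,0,-0.035,0,0.4,0]
    - [1,0.016,0,-0.035,0,0.5,0]
    - [1,0.02,0,-0.035,0,0.6,0]
    - [1,0.023,0,-0.035,0,0.7,0]
    - [1,0.023,0,-0.032,0,0.785,0]
    - [1,0.023,0,-0.028,0,0.785,0]

```text
time_s: 9.83
tcp_pos: [0.6745, -0.1037, 0.1017]
ee_rot: [[0.775, -0.472, 0.419], [-0.373, -0.878, -0.299], [0.509, 0.075, -0.857]]
wrist_force: [1.3, -1.2, 0.9]
gripper_width: 0.007
```

Run:
```python
from h import *
st=sense(); print(st['time_s'],st['tcp_pos'],st['wrist_force'],st['joints'])
print(st['tcp_pos']+st['ee_rot']@[-.0105,0,-.0215])
a=capture("scene")["frame"][170:245,270:370]
cv2.imwrite('pics/s7.png',cv2.resize(a,None,fx=8,fy=8,interpolation=cv2.INTER_CUBIC)[:,:,::-1]);
c=snap("wrist","w7.png")
```

```text
9.8333 [ 0.67452078 -0.10372451  0.1017118 ] [ 1.28489695 -1.22628116  0.94693071] [  0.74267723  20.84315104 -41.98742819  85.85695534 -17.76202052
 -19.38828593]
[ 0.65736763 -0.09337783  0.11479675]
```

View pics/s7.png

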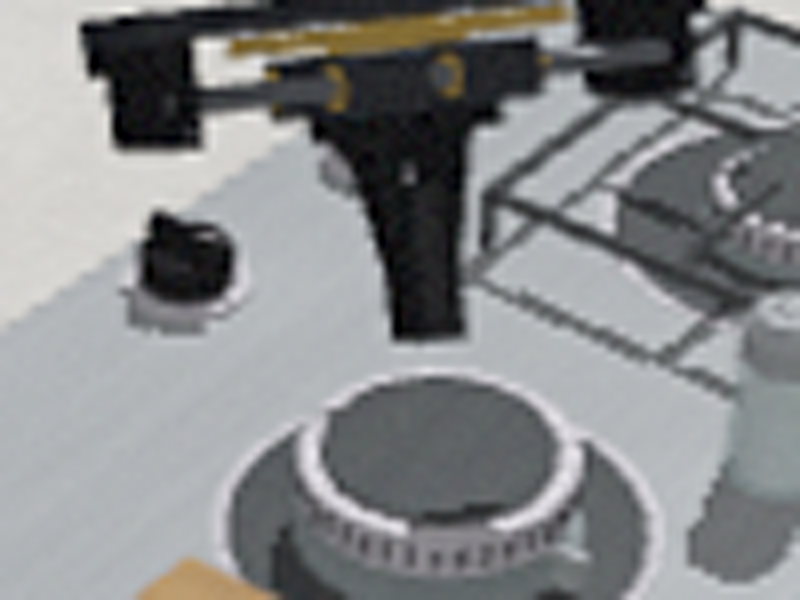

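View pics/w7.png

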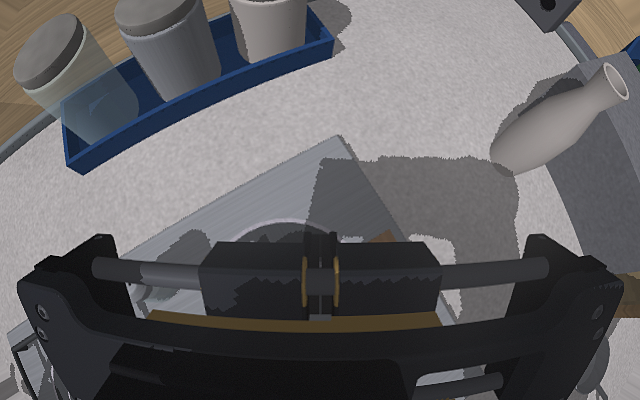

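The tilt towards the robot runs into the wrist limit: j5 is near its end and j4 flipped to 86°. I'll check the state before recovering.

Run:
```python
from h import *
st=sense(); print(st['time_s'],st['tcp_pos'],st['wrist_force'],st['joints'],st['joint_velocities'],st['ee_rot'])
```

```text
9.9333 [ 0.67304122 -0.10443231  0.10067843] [-0.31683632 -2.26457159 -0.77660968] [  0.75609282  20.84143187 -42.08102688  85.53974777 -17.76304381
 -18.95083748] [  1.29615676   0.41838413   2.13858575 -14.69576295  -1.71929695
   7.62453896] [[ 0.7780369  -0.47043914  0.41634793]
 [-0.37165551 -0.8790091  -0.29868909]
 [ 0.50648866  0.07765313 -0.85874282]]
```

>>> jog_arm:
  moves:
    - [1,0,0,0,0,0,0]
    - [1,0,0,0,0,0,0]
    - [1,0,0,0,0,0,0]
    - [1,0,0,0,0,0,0]
    - [1,0,0,0,0,0,0]
    - [1,0,0,0,0,0,0]
    - [1,0,0,0,0,0,0]
    - [1,0,0,0,0,0,0]
    - [1,0,0,0,0,0,0]
    - [1,0,0,0,0,0,0]

```text
time_s: 10.77
tcp_pos: [0.674, -0.1037, 0.101]
ee_rot: [[0.777, -0.472, 0.417], [-0.374, -0.878, -0.298], [0.507, 0.076, -0.859]]
wrist_force: [0.1, 0.6, -0.0]
gripper_width: 0.006
```

Run:
```python
from h import *
st=sense(); print(st['time_s'],st['tcp_pos'],st['wrist_force'],st['joints'],st['joint_velocities'],st['ee_rot'])
a=capture("scene")["frame"][170:245,270:370]
cv2.imwrite('pics/s8.png',cv2.resize(a,None,fx=8,fy=8,interpolation=cv2.INTER_CUBIC)[:,:,::-1]);
from scipy.spatial.transform import Rotation as Ro
L=np.array([-.7071,.7071,0]);a=np.radians(45)
z=-np.sin(a)*L-np.cos(a)*np.array([0,0,1]);x=-np.cos(a)*L+np.sin(a)*np.array([0,0,1]);y=np.cross(z,x)
Rt=np.c_[x,y,z]; print(Rt); R=st['ee_rot']
rv=Ro.from_matrix(R.T@Rt).as_rotvec(); print('rv',rv,np.degrees(np.linalg.norm(rv)))
E=np.array([-.0105,0,-.0215]); tgt=np.array([.6397,-.0602,.068])+.025*L; p=tgt-Rt@E
print('tcp target',p,'shift',rel(st,p))
```

```text
10.7667 [ 0.67401492 -0.10371521  0.1010375 ] [ 0.07931499  0.55283359 -0.01458266] [  0.87753925  20.87868402 -41.96349052  85.31587604 -17.78676408
 -18.96144931] [-0.08193703 -0.04555462 -0.00946769  0.05738598 -0.06649723  0.00947624] [[ 0.77669026 -0.47204508  0.41704397]
 [-0.37374646 -0.87832128 -0.29810286]
 [ 0.50701659  0.07566488 -0.85860876]]
[[ 0.4999952  -0.7071      0.4999952 ]
 [-0.4999952  -0.7071     -0.4999952 ]
 [ 0.70710678  0.         -0.70710678]]
rv [-0.11981378  0.23900225  0.27760455] 22.082428593925417
tcp target [ 0.63802235 -0.05852235  0.06022183] shift [-0.06553998 -0.02579205  0.00656208]
```

View pics/s8.png

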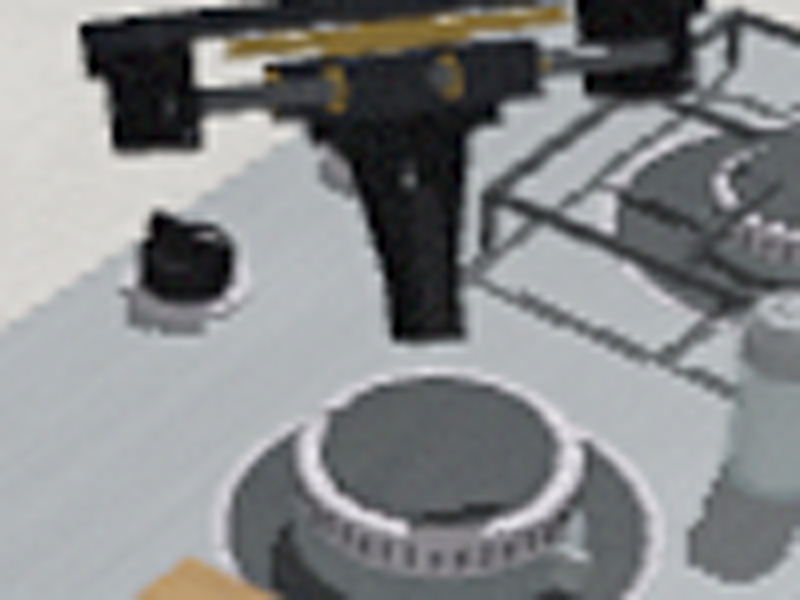

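Run:
```python
from h import *
st=sense();R=st['ee_rot'];p=st['tcp_pos']; s=np.load('pics/s3.png.npz')
f=lambda q:np.round((proj(s,q)-[270,170]+.5)*8)
print('lid c',f([.6397,-.0602,.048]))
for dz in(0,-.015,-.019,-.0225,-.026):
  print(dz,[f(p+R@[dx,dy,dz]) for dx in(-.0095,.0095) for dy in(-.0095,.0095)])
```

```text
lid c [437. 442.]
0 [array([454., 407.]), array([399., 415.]), array([476., 411.]), array([421., 419.])]
-0.015 [array([449., 361.]), array([394., 369.]), array([471., 364.]), array([416., 372.])]
-0.019 [array([447., 349.]), array([393., 356.]), array([470., 351.]), array([414., 359.])]
-0.0225 [array([446., 338.]), array([392., 346.]), array([469., 341.]), array([413., 348.])]
-0.026 [array([445., 327.]), array([390., 335.]), array([467., 330.]), array([412., 337.])]
```

```bash
cat >> h.py <<'E'
from scipy.spatial.transform import Rotation as Ro
EDGE=np.array([-.0095,0,-.0265]); CEN=np.array([.6397,-.0602])
def target(lean,alpha):
    l=np.radians(lean);a=np.radians(alpha);L=np.array([np.cos(l),np.sin(l),0]);Z=np.array([0,0,1.])
    z=-np.sin(a)*L-np.cos(a)*Z;x=-np.cos(a)*L+np.sin(a)*Z
    return np.c_[x,np.cross(z,x),z]
E
python3 - <<'E'
from h import *
st=sense(); R=st['ee_rot']; Rt=target(140,60); rv=Ro.from_matrix(R.T@Rt).as_rotvec()
ph=np.radians(140); t=np.array([*CEN,.066])+.025*np.array([np.cos(ph),np.sin(ph),0])
p=t-Rt@EDGE; print('rv',rv,np.degrees(np.linalg.norm(rv)),'tcp',p,'shift',rel(st,p))
print('grasp z',(p+Rt@[0,0,-.0187])[2])
# halfway waypoint tip heights
for k in np.linspace(0,1,6):
    q=st['tcp_pos']+k*(p-st['tcp_pos']); Rk=R@Ro.from_rotvec(k*rv).as_matrix(); print(np.round(q+Rk@EDGE,3))
E
```

```text
rv [-0.09344273  0.50394233  0.19986346] 31.51970047363642 tcp [ 0.64176807 -0.06193532  0.06097724] shift [-0.06099501 -0.02453148  0.00849085]
grasp z 0.07032724133595217
[ 0.656 -0.092  0.119]
[ 0.648 -0.082  0.109]
[ 0.641 -0.073  0.098]
[ 0.634 -0.063  0.088]
[ 0.627 -0.054  0.077]
[ 0.621 -0.044  0.066]
```

>>> jog_arm:
  moves:
    - [1,-0.0076,-0.0031,0.0011,-0.0117,0.063,0.025]
    - [1,-0.0152,-0.0061,0.0021,-0.0234,0.126,0.05]
    - [1,-0.0229,-0.0092,0.0032,-0.035,0.189,0.075]
    - [1,-0.0305,-0.0123,0.0042,-0.0467,0.252,0.1]
    - [1,-0.0381,-0.0153,0.0053,-0.0584,0.315,0.125]
    - [1,-0.0457,-0.0184,0.0064,-0.07,0.378,0.15]
    - [1,-0.0534,-0.0215,0.0074,-0.0817,0.441,0.175]
    - [1,-0.061,-0.0245,0.0085,-0.0934,0.504,0.2]
    - [1,-0.061,-0.0245,0.0085,-0.0934,0.504,0.2]
    - [1,-0.061,-0.0245,0.0085,-0.0934,0.504,0.2]

```text
time_s: 11.65
tcp_pos: [0.6432, -0.0216, 0.0837]
ee_rot: [[0.397, -0.689, 0.606], [-0.33, -0.724, -0.606], [0.856, 0.041, -0.515]]
wrist_force: [0.3, -1.4, 0.4]
gripper_width: 0.004
```

Run:
```python
from h import *
st=sense(); print(st['time_s'],st['tcp_pos'],st['wrist_force'],st['joints'],st['joint_velocities'],st['ee_rot'])
print('tip',st['tcp_pos']+st['ee_rot']@EDGE)
a=capture("scene")["frame"][170:245,270:370]
cv2.imwrite('pics/s9.png',cv2.resize(a,None,fx=8,fy=8,interpolation=cv2.INTER_CUBIC)[:,:,::-1]);
snap("wrist","w9.png")
```

```text
11.65 [ 0.64318659 -0.02156154  0.08374733] [ 0.34375015 -1.40159443  0.40872506] [ 13.17586008  29.16149441 -53.25207112 117.5697698  -55.2490417
 -79.41385717] [-1.40389842 -2.56346395  1.80618454 -0.16951255  0.19726466  0.37222244] [[ 0.39747994 -0.68876015  0.60631605]
 [-0.32973512 -0.72382988 -0.60608997]
 [ 0.85632029  0.04098491 -0.51481627]]
tip [ 0.62334315 -0.00236767  0.08925492]
```

View pics/s9.png

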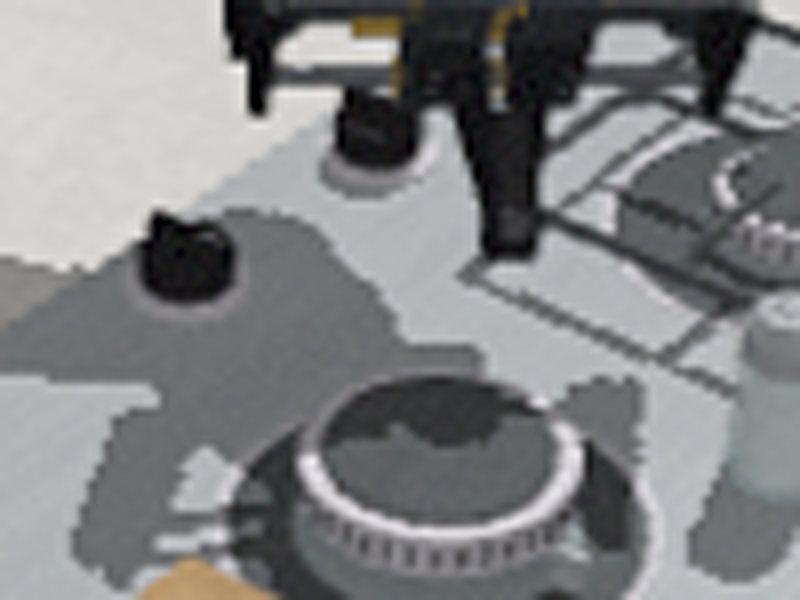

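View pics/w9.png

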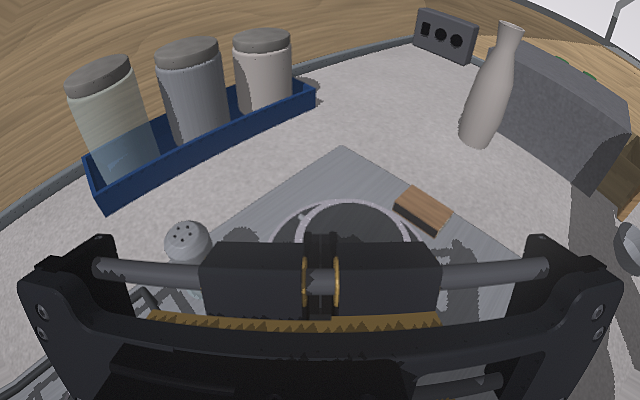

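Run:
```python
from h import *
t=np.load('pics/top0.png.npz'); s=np.load('pics/scene0.png.npz')
print('tray front corners',onz(t,301,114,.02),onz(t,386,114,.02),'back',onz(t,386,88,.02))
for z in(.1,.13,.16): print(z,[onz(t,u,90,z).round(3).tolist() for u in(314,343,372)],[onz(s,u,v,z).round(3).tolist() for u,v in((442,220),(418,246),(391,277))])
```

```text
tray front corners [0.86128386 0.09940028] [ 0.86421875 -0.23301193] back [ 0.97116279 -0.23460425]
0.1 [[0.927, 0.048], [0.928, -0.061], [0.929, -0.17]] [[0.897, 0.106], [0.904, -0.029], [0.914, -0.163]]
0.13 [[0.915, 0.048], [0.916, -0.059], [0.917, -0.166]] [[0.913, 0.065], [0.919, -0.064], [0.929, -0.192]]
0.16 [[0.903, 0.047], [0.904, -0.058], [0.905, -0.163]] [[0.928, 0.024], [0.935, -0.099], [0.944, -0.221]]
```

Run:
```python
from h import *
s=np.load('pics/s3.png.npz')
# s8 pose
p=np.array([.67401492,-.10371521,.1010375]);R=np.array([[.77669026,-.47204508,.41704397],[-.37374646,-.87832128,-.29810286],[.50701659,.07566488,-.85860876]])
f=lambda q:np.round((proj(s,q)-[270,170]+.5)*8+[3,7])
for dz in(-.060,-.07,-.08,-.0965,-.11):
  print(dz,[f(p+R@[dx,dy,dz]).tolist() for dy in(.095,-.095) for dx in(-.0375,.0375)])
```

```text
-0.06 [[102.0, 267.0], [173.0, 274.0], [640.0, 198.0], [740.0, 200.0]]
-0.07 [[99.0, 236.0], [170.0, 241.0], [637.0, 168.0], [736.0, 168.0]]
-0.08 [[95.0, 205.0], [166.0, 207.0], [634.0, 139.0], [733.0, 137.0]]
-0.0965 [[90.0, 154.0], [160.0, 153.0], [629.0, 90.0], [728.0, 85.0]]
-0.11 [[85.0, 112.0], [155.0, 108.0], [625.0, 50.0], [724.0, 43.0]]
```

Run:
```python
from h import *
# same check in wrist image w3: lugs
c=np.load('pics/w3.png.npz'); T=np.array(c['world_from_camera'])
p=np.array([.61509,-.0505,.04486]);R=np.array([[.909,-.418,0],[-.418,-.909,0],[0,0,-1]])
for dz in(-.06,-.07,-.08,-.0965,-.11):
  print(dz,[np.round(proj(c,p+R@[dx,dy,dz],True)).tolist() for dy in(-.095,.095) for dx in(-.0375,.0375)])
```

```text
-0.06 [[156.0, 327.0], [126.0, 206.0], [479.0, 328.0], [509.0, 206.0]]
-0.07 [[149.0, 338.0], [115.0, 213.0], [486.0, 338.0], [519.0, 212.0]]
-0.08 [[142.0, 349.0], [103.0, 220.0], [493.0, 349.0], [531.0, 219.0]]
-0.0965 [[129.0, 369.0], [80.0, 233.0], [506.0, 370.0], [554.0, 233.0]]
-0.11 [[117.0, 387.0], [60.0, 246.0], [517.0, 388.0], [575.0, 246.0]]
```

The gripper's frame and the fingertips both sit 26.5 mm behind the reported TCP, in both the wrist and scene views. So the gripper's geometry matches the documentation and only the reported TCP is offset along tool z. The real grasp point is therefore high enough, and I'll go back to working upright.

Run:
```python
from h import *
st=sense(); R=st['ee_rot']; print(st['joints'],st['tcp_pos'])
a=np.radians(-25); Rt=np.c_[[np.cos(a),np.sin(a),0],[np.sin(a),-np.cos(a),0],[0,0,-1]]
rv=Ro.from_matrix(R.T@Rt).as_rotvec()
t=np.array([*CEN,.065])-.025*Rt[:,0]; print('rv',rv,np.degrees(np.linalg.norm(rv)),'shift',rel(st,t),t)
```

```text
[ 13.04437245  29.00496341 -53.14618785 117.56212329 -55.2661572
 -79.42662725] [ 0.64437403 -0.02283862  0.08616967]
rv [ 0.20189808 -1.01658741 -0.27817128] 61.48539416921429 shift [-0.02000462  0.03744714  0.01052264] [ 0.61704231 -0.04963454  0.065     ]
```

>>> jog_arm:
  moves:
    - [1,-0.002,0.0037,0.001,0.0202,-0.1017,-0.0278]
    - [1,-0.004,0.0075,0.0021,0.0404,-0.2033,-0.0556]
    - [1,-0.006,0.0112,0.0032,0.0606,-0.305,-0.0835]
    - [1,-0.008,0.015,0.0042,0.0808,-0.4066,-0.1113]
    - [1,-0.01,0.0187,0.0053,0.101,-0.5083,-0.1391]
    - [1,-0.012,0.0225,0.0063,0.1211,-0.61,-0.1669]
    - [1,-0.014,0.0262,0.0074,0.1413,-0.7116,-0.1947]
    - [1,-0.016,0.03,0.0084,0.1615,-0.8133,-0.2225]
    - [1,-0.018,0.0337,0.0095,0.1817,-0.915,-0.2504]
    - [1,-0.02,0.0374,0.0105,0.2019,-1.0166,-0.2782]

```text
time_s: 12.58
tcp_pos: [0.6242, -0.0582, 0.0731]
ee_rot: [[0.818, -0.522, 0.241], [-0.474, -0.849, -0.233], [0.326, 0.077, -0.942]]
wrist_force: [0.6, -1.5, 0.4]
gripper_width: 0.006
```

Run:
```python
from h import *
st=sense(); R=st['ee_rot']; print(st['time_s'],st['joints'],st['tcp_pos'],R)
a=np.radians(-25); Rt=np.c_[[np.cos(a),np.sin(a),0],[np.sin(a),-np.cos(a),0],[0,0,-1]]
rv=Ro.from_matrix(R.T@Rt).as_rotvec()
t=np.array([*CEN,.065])-.025*Rt[:,0]; print('rv',rv,np.degrees(np.linalg.norm(rv)),'shift',rel(st,t),t)
```

```text
12.5833 [ 15.53660957  22.39129453 -33.91515355  37.16798592 -28.59436224
  11.47166465] [ 0.624203   -0.05817024  0.07306007] [[ 0.81796788 -0.52234073  0.241016  ]
 [-0.4736598  -0.84929679 -0.23311232]
 [ 0.32645818  0.07651879 -0.9421093 ]]
rv [ 0.09496762 -0.32863077 -0.10116523] 20.438733169761978 shift [-0.01253152 -0.00412577  0.00387784] [ 0.61704231 -0.04963454  0.065     ]
```

>>> jog_arm:
  moves:
    - [1,-0.0025,-0.0008,0.0008,0.019,-0.0657,-0.0202]
    - [1,-0.005,-0.0016,0.0016,0.038,-0.1315,-0.0405]
    - [1,-0.0075,-0.0024,0.0024,0.057,-0.1972,-0.0607]
    - [1,-0.01,-0.0032,0.0032,0.076,-0.263,-0.081]
    - [1,-0.0125,-0.004,0.0039,0.095,-0.3286,-0.1012]
    - [1,-0.0145,-0.0046,0.0095,0.095,-0.3286,-0.1012]
    - [1,-0.017,-0.0051,0.016,0.095,-0.3286,-0.1012]
    - [1,-0.019,-0.0056,0.0227,0.095,-0.3286,-0.1012]
    - [1,-0.019,-0.0056,0.0227,0.095,-0.3286,-0.1012]
    - [1,-0.019,-0.0056,0.0227,0.095,-0.3286,-0.1012]

```text
time_s: 13.42
tcp_pos: [0.6154, -0.0492, 0.0424]
ee_rot: [[0.907, -0.422, -0.004], [-0.422, -0.907, -0.005], [-0.001, 0.006, -1.0]]
wrist_force: [-0.2, 0.6, -0.6]
gripper_width: 0.009
```

Run:
```python
from h import *
st=sense(); R=st['ee_rot']; print(st['time_s'],st['joints'],st['tcp_pos'],R)
a=np.radians(-25); Rt=np.c_[[np.cos(a),np.sin(a),0],[np.sin(a),-np.cos(a),0],[0,0,-1]]
rv=Ro.from_matrix(R.T@Rt).as_rotvec()
t=np.array([*CEN,.023])-.025*Rt[:,0]; print('rv',rv,'shift',rel(st,t),t)
```

```text
13.4167 [ 10.54871978  29.67121889 -11.55402806   0.28690326 -49.02886538
  54.30400645] [ 0.61535504 -0.04922995  0.0424009 ] [[ 0.90660977 -0.42195415 -0.00366184]
 [-0.42196769 -0.90659956 -0.00452768]
 [-0.00140935  0.00565001 -0.99998305]]
rv [0.00565055 0.00140732 0.00072122] shift [ 0.00172776 -0.00045476  0.01939622] [ 0.61704231 -0.04963454  0.023     ]
```

>>> jog_arm:
  moves:
    - [1,0.001,0,0.004,0,0,0]
    - [1,0.001,0,0.008,0,0,0]
    - [1,0.001,0,0.012,0,0,0]
    - [1,0.001,0,0.0145,0,0,0]
    - [1,0.001,0,0.0155,0,0,0]
    - [1,0.001,0,0.016,0,0,0]
    - [1,0.001,0,0.0165,0,0,0]
    - [1,0.001,0,0.017,0,0,0]
    - [1,0.001,0,0.0175,0,0,0]
    - [1,0.001,0,0.0175,0,0,0]

```text
time_s: 14.25
tcp_pos: [0.6177, -0.0496, 0.0257]
ee_rot: [[0.906, -0.422, -0.002], [-0.422, -0.906, -0.004], [0.0, 0.004, -1.0]]
wrist_force: [0.2, 0.7, 0.4]
gripper_width: 0.005
```

```bash
cat > f.py <<'E'
from h import *
F=[];P=[]
for i in range(3): capture("top"); st=sense(); F.append(st['wrist_force']);P.append(st['tcp_pos'])
print(st['time_s'],np.round(np.mean(F,0),2),np.round(np.mean(P,0),4),np.round(st['moment'],3)); R=st['ee_rot'];print(np.round(R,4).tolist(), 'C in tool',R.T@(np.array([*CEN,.05])-st['tcp_pos']))
E
python3 f.py
```

```text
14.4 [-0.02 -0.03  0.  ] [ 0.6177 -0.0497  0.0258] [0.013 0.015 0.02 ]
[[0.9064, -0.4224, -0.0015], [-0.4224, -0.9064, -0.0036], [0.0002, 0.0039, -1.0]] C in tool [ 0.02433724  0.00037151 -0.02419337]
```

>>> jog_arm:
  moves:
    - [1,0,0,0.0005,0,0,0]
    - [1,0,0,0.001,0,0,0]
    - [1,0,0,0.0015,0,0,0]
    - [1,0,0,0.002,0,0,0]
    - [1,0,0,0.0024,0,0,0]
    - [1,0,0,0.0028,0,0,0]
    - [1,0,0,0.0032,0,0,0]
    - [1,0,0,0.0036,0,0,0]
    - [1,0,0,0.0036,0,0,0]
    - [1,0,0,0.0036,0,0,0]

```text
time_s: 15.23
tcp_pos: [0.6176, -0.0497, 0.0225]
ee_rot: [[0.906, -0.422, -0.002], [-0.422, -0.906, -0.004], [-0.0, 0.004, -1.0]]
wrist_force: [-1.1, 0.2, 5.3]
gripper_width: 0.01
```

```bash
python3 f.py
```

```text
15.3833 [-2.18  0.48  5.06] [ 0.6176 -0.0497  0.0224] [ 0.227  0.727 -0.046]
[[0.9064, -0.4224, -0.0018], [-0.4224, -0.9064, -0.0036], [-0.0001, 0.0041, -1.0]] C in tool [ 0.02451148  0.00032265 -0.02759681]
```

>>> jog_arm:
  moves:
    - [1,0.0001,-0.002,0,0,0,0.08]
    - [1,0.0003,-0.0039,0,0,0,0.16]
    - [1,0.0007,-0.0058,0,0,0,0.24]
    - [1,0.0012,-0.0077,0,0,0,0.32]
    - [1,0.0019,-0.0095,0,0,0,0.4]
    - [1,0.0028,-0.0113,0,0,0,0.48]
    - [1,0.0037,-0.013,0,0,0,0.56]
    - [1,0.0049,-0.0146,0,0,0,0.64]
    - [1,0.0061,-0.0162,0,0,0,0.72]
    - [1,0.0074,-0.0176,0,0,0,0.8]

```text
time_s: 16.22
tcp_pos: [0.631, -0.0367, 0.0222]
ee_rot: [[0.325, -0.946, -0.003], [-0.946, -0.325, -0.004], [0.002, 0.004, -1.0]]
wrist_force: [-3.3, 1.0, 6.8]
gripper_width: 0.004
```

```bash
python3 f.py
python3 - <<'E'
from h import *
snap("wrist","w10.png",(220,60,420,260),3)
E
```

```text
16.3667 [-2.2   0.63  4.64] [ 0.6319 -0.0366  0.0222] [0.441 0.613 0.   ]
[[0.3286, -0.9445, -0.0014], [-0.9445, -0.3286, -0.0035], [0.0028, 0.0025, -1.0]] C in tool [ 0.02487785  0.00050603 -0.02770704]
```

View pics/w10.png

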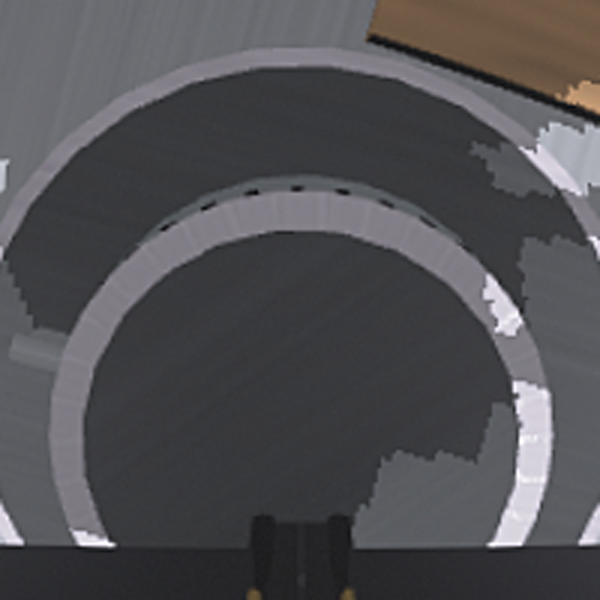

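>>> jog_arm:
  moves:
    - [1,0.0001,-0.0025,0,0,0,0.1]
    - [1,0.0005,-0.0049,0,0,0,0.2]
    - [1,0.0011,-0.0073,0,0,0,0.3]
    - [1,0.0019,-0.0096,0,0,0,0.4]
    - [1,0.003,-0.0118,0,0,0,0.5]
    - [1,0.0043,-0.0139,0,0,0,0.6]
    - [1,0.0058,-0.0159,0,0,0,0.7]
    - [1,0.0075,-0.0177,0,0,0,0.8]
    - [1,0.0093,-0.0193,0,0,0,0.9]
    - [1,0.0114,-0.0208,0,0,0,1.0]

```text
time_s: 17.25
tcp_pos: [0.6544, -0.041, 0.0224]
ee_rot: [[-0.621, -0.784, -0.004], [-0.784, 0.621, -0.004], [0.005, 0.0, -1.0]]
wrist_force: [-5.3, 1.5, 8.1]
gripper_width: 0.008
```

```bash
python3 f.py
python3 - <<'E'
from h import *
a=snap("scene","s11.png",(270,170,380,260),7)
E
```

```text
17.4 [-2.45 -0.69  5.87] [ 0.6551 -0.0413  0.0224] [-0.135  0.695 -0.011]
[[-0.6173, -0.7867, -0.002], [-0.7867, 0.6173, -0.0043], [0.0046, -0.0011, -1.0]] C in tool [ 0.02448587  0.00048777 -0.02743944]
```

View pics/s11.png

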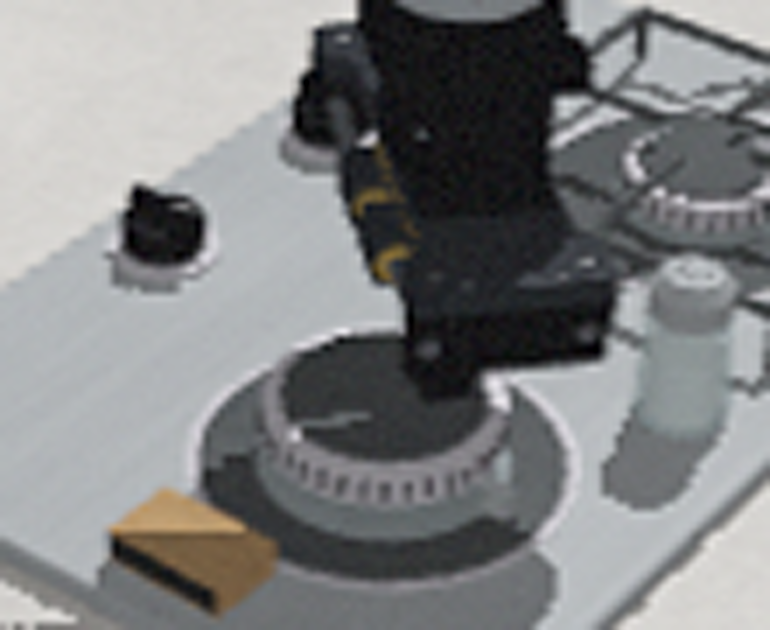

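>>> jog_arm:
  moves:
    - [1,0.0001,-0.0025,0,0,0,0.1]
    - [1,0.0005,-0.0049,0,0,0,0.2]
    - [1,0.0011,-0.0073,0,0,0,0.3]
    - [1,0.0019,-0.0096,0,0,0,0.4]
    - [1,0.003,-0.0118,0,0,0,0.5]
    - [1,0.0043,-0.0139,0,0,0,0.6]
    - [1,0.0058,-0.0159,0,0,0,0.7]
    - [1,0.0075,-0.0177,0,0,0,0.8]
    - [1,0.0093,-0.0193,0,0,0,0.9]
    - [1,0.0114,-0.0208,0,0,0,1.0]

```text
time_s: 18.28
tcp_pos: [0.6631, -0.0622, 0.0224]
ee_rot: [[-0.995, 0.099, -0.005], [0.099, 0.995, -0.003], [0.004, -0.004, -1.0]]
wrist_force: [-5.8, 2.2, 7.9]
gripper_width: 0.004
```

```bash
python3 f.py
python3 - <<'E'
from h import *
print(sense()['joints'])
a=snap("top","t12.png",(300,130,390,210),8)
E
```

```text
18.4333 [-5.06  1.12  7.03] [ 0.6634 -0.0628  0.0225] [ 0.243  1.229 -0.048]
[[-0.9955, 0.0945, -0.0039], [0.0945, 0.9955, -0.0039], [0.0035, -0.0042, -1.0]] C in tool [ 0.02398554  0.00025013 -0.02745842]
[   8.56051526   34.9564566    -4.84159715    0.24207243  -50.45429439
 -104.13727982]
```

View pics/t12.png

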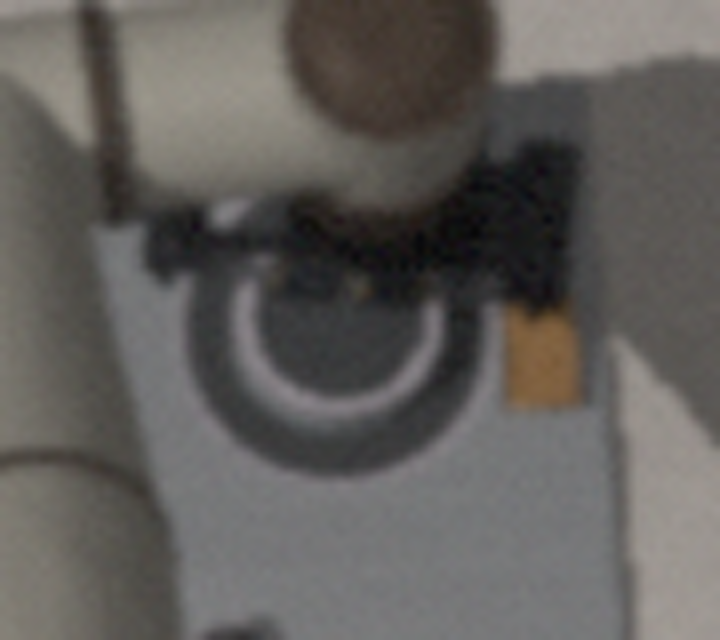

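>>> jog_arm:
  moves:
    - [1,0,0,-0.002,0,0,0]
    - [1,0,0,-0.01,0,0,0]
    - [1,0,0,-0.03,0,0,0]
    - [1,-0.005,0,-0.06,0,0,0]
    - [1,-0.015,0,-0.09,0,0,0]
    - [1,-0.025,0,-0.12,0,0,0]
    - [1,-0.035,0,-0.145,0,0,0]
    - [1,-0.04,0,-0.15,0,0,0]
    - [1,-0.04,0,-0.15,0,0,0]
    - [1,-0.04,0,-0.15,0,0,0]

```text
time_s: 19.32
tcp_pos: [0.7042, -0.0657, 0.1709]
ee_rot: [[-0.995, 0.095, -0.003], [0.095, 0.995, -0.003], [0.003, -0.003, -1.0]]
wrist_force: [-0.2, -0.9, -0.9]
gripper_width: 0.007
```

Run:
```python
from h import *
st=sense();print(st['tcp_pos'],st['wrist_force'])
snap("wrist","w13.png",(220,50,420,240),4)
```

```text
[ 0.70421289 -0.06565602  0.17092176] [-0.16392753 -0.92345783 -0.94879395]
```

View pics/w13.png

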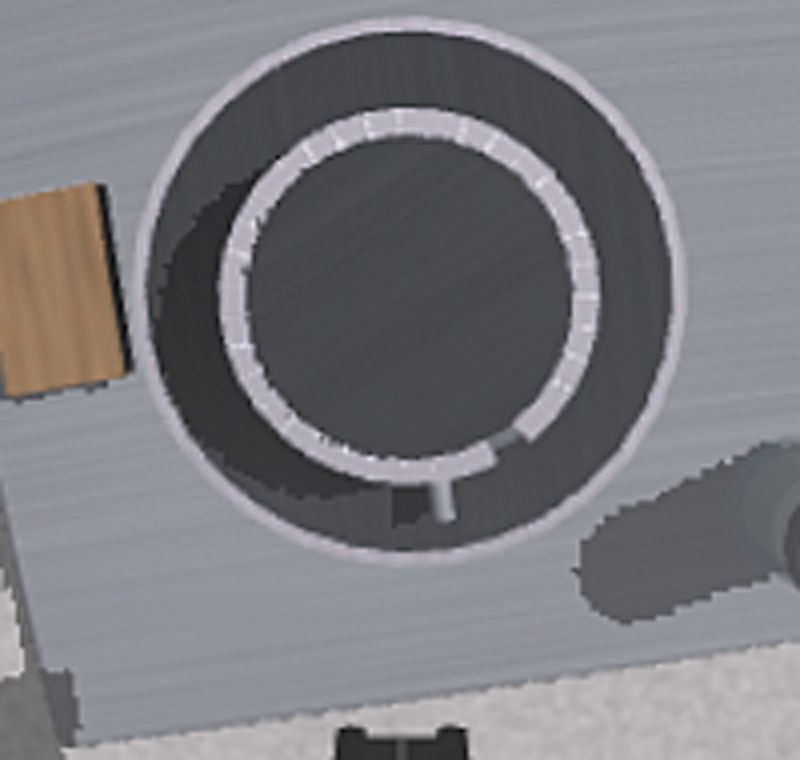

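The notch is at (510,441) and the pin at (439,483)–(448,521), with the cap centre at about (409,295). The cap has carried round well.

Run:
```python
from m import *
ang('pics/w13.png.npz',220,50,4,(409,295),(510,441),[(448,519),(440,485)])
st=sense();print(st['time_s'],st['tcp_pos'],np.degrees(np.arctan2(st['ee_rot'][1,0],st['ee_rot'][0,0])))
c=np.load('pics/w13.png.npz')
for yaw in(2,3,4):
  a=np.radians(yaw); print(yaw,[((proj(c,[CEN[0]+r*np.cos(a),CEN[1]+r*np.sin(a),.029],True)-[220,50]+.5)*4).round() for r in(.05,.062)])
```

```text
cen [ 0.6392932  -0.06019064]
notch r 0.04532265373133128 ang 29.38105607746189
pin r 0.06214432477512597 ang 4.466285170003088
pin r 0.052484038413888975 ang 3.822978828481948
19.3667 [ 0.70346891 -0.06568124  0.16998949] 174.5626107263875
2 [array([433., 479.]), array([439., 522.])]
3 [array([437., 478.]), array([443., 521.])]
4 [array([440., 478.]), array([447., 521.])]
```

>>> jog_arm:
  moves:
    - [1,0.012,0,0.03,0,0,0]
    - [1,0.026,0,0.065,0,0,0]
    - [1,0.038,0,0.1,0,0,0]
    - [1,0.04,0,0.128,0,0,0]
    - [1,0.04,0,0.14,0,0,0]
    - [1,0.04,0,0.145,0,0,0]
    - [1,0.04,0,0.1475,0,0,0]
    - [1,0.04,0,0.149,0,0,0]
    - [1,0.04,0,0.1497,0,0,0]
    - [1,0.04,0,0.1499,0,0,0]

```text
time_s: 20.2
tcp_pos: [0.6658, -0.0625, 0.0236]
ee_rot: [[-0.996, 0.094, 0.001], [0.094, 0.996, -0.003], [-0.002, -0.003, -1.0]]
wrist_force: [-0.8, 0.3, 0.6]
gripper_width: 0.009
```

```bash
python3 f.py
```

```text
20.35 [-0.26  0.24  0.18] [ 0.6654 -0.0625  0.0234] [ 0.015 -0.13   0.025]
[[-0.9955, 0.0943, 0.0002], [0.0943, 0.9955, -0.0034], [-0.0005, -0.0034, -1.0]] C in tool [ 0.0256078  -0.0001705  -0.02679819]
```

>>> jog_arm:
  moves:
    - [1,0,0,0.0002,0,0,0]
    - [1,0,0,0.0004,0,0,0]
    - [1,0,0,0.0006,0,0,0]
    - [1,0,0,0.0008,0,0,0]
    - [1,0,0,0.001,0,0,0]
    - [1,0,0,0.0011,0,0,0]
    - [1,0,0,0.0012,0,0,0]
    - [1,0,0,0.0012,0,0,0]
    - [1,0,0,0.0012,0,0,0]
    - [1,0,0,0.0012,0,0,0]

```text
time_s: 21.18
tcp_pos: [0.6651, -0.0626, 0.0225]
ee_rot: [[-0.996, 0.094, -0.0], [0.094, 0.996, -0.004], [-0.0, -0.004, -1.0]]
wrist_force: [-0.6, 0.2, 6.0]
gripper_width: 0.005
```

```bash
python3 f.py
```

```text
21.3333 [-1.53  0.64  6.98] [ 0.6651 -0.0626  0.0225] [0.163 0.368 0.026]
[[-0.9956, 0.0939, -0.0003], [0.0939, 0.9956, -0.0039], [-0.0001, -0.0039, -1.0]] C in tool [ 0.02548842 -0.000101   -0.02754835]
```

>>> jog_arm:
  moves:
    - [1,0.0001,-0.0016,0,0,0,0.063]
    - [1,0.0002,-0.0032,0,0,0,0.127]
    - [1,0.0005,-0.0048,0,0,0,0.19]
    - [1,0.0008,-0.0064,0,0,0,0.253]
    - [1,0.0013,-0.0079,0,0,0,0.317]
    - [1,0.0018,-0.0095,0,0,0,0.38]
    - [1,0.0025,-0.0109,0,0,0,0.443]
    - [1,0.0025,-0.0109,0,0,0,0.443]
    - [1,0.0025,-0.0109,0,0,0,0.443]
    - [1,0.0025,-0.0109,0,0,0,0.443]

```text
time_s: 22.17
tcp_pos: [0.6611, -0.0732, 0.021]
ee_rot: [[-0.86, 0.511, -0.002], [0.511, 0.86, -0.004], [-0.0, -0.004, -1.0]]
wrist_force: [-1.3, -0.1, 3.1]
gripper_width: 0.006
```

```bash
python3 f.py
python3 - <<'E'
from h import *
snap("wrist","w14.png",(220,50,420,250),3); snap("scene","s14.png",(290,200,370,260),9)
E
```

```text
22.3167 [0.25 0.07 1.57] [ 0.6611 -0.0732  0.0209] [ 0.033 -0.136  0.016]
[[-0.8594, 0.5113, -0.0018], [0.5114, 0.8594, -0.0037], [-0.0004, -0.0041, -1.0]] C in tool [ 0.0250068   0.00011664 -0.02908442]
```

View pics/s14.png

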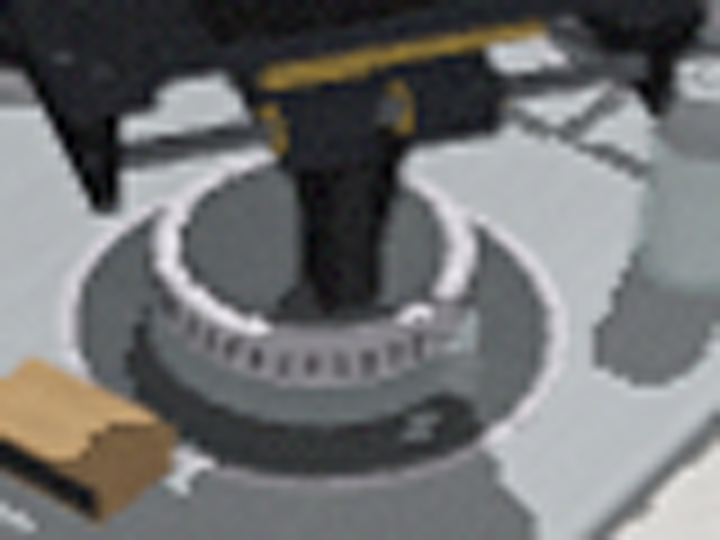

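The reported z dropped 1.6 mm and the force relaxed, so the notch is letting the cap down. I'll press now.

>>> jog_arm:
  moves:
    - [1,0,0,0.0005,0,0,0]
    - [1,0,0,0.001,0,0,0]
    - [1,0,0,0.0015,0,0,0]
    - [1,0,0,0.002,0,0,0]
    - [1,0,0,0.0025,0,0,0]
    - [1,0,0,0.003,0,0,0]
    - [1,0,0,0.0035,0,0,0]
    - [1,0,0,0.004,0,0,0]
    - [1,0,0,0.004,0,0,0]
    - [1,0,0,0.004,0,0,0]

```text
time_s: 23.25
tcp_pos: [0.6611, -0.0732, 0.0172]
ee_rot: [[-0.859, 0.512, -0.002], [0.512, 0.859, -0.004], [-0.001, -0.004, -1.0]]
wrist_force: [-0.5, 0.3, 2.7]
gripper_width: 0.007
```

```bash
python3 f.py
```

```text
23.4 [-0.31  0.    3.22] [ 0.6611 -0.0732  0.0172] [0.056 0.065 0.026]
[[-0.859, 0.5119, -0.0015], [0.5119, 0.859, -0.0036], [-0.0006, -0.0039, -1.0]] C in tool [ 2.50003974e-02  7.68810653e-05 -3.28144552e-02]
```

>>> jog_arm:
  moves:
    - [1,0,0,0.0002,0,0,0]
    - [1,0,0,0.0004,0,0,0]
    - [1,0,0,0.0006,0,0,0]
    - [1,0,0,0.0008,0,0,0]
    - [1,0,0,0.001,0,0,0]
    - [1,0,0,0.0012,0,0,0]
    - [1,0,0,0.0013,0,0,0]
    - [1,0,0,0.0014,0,0,0]
    - [1,0,0,0.0014,0,0,0]
    - [1,0,0,0.0014,0,0,0]

```text
time_s: 24.23
tcp_pos: [0.6613, -0.0732, 0.017]
ee_rot: [[-0.859, 0.512, -0.001], [0.512, 0.859, -0.004], [-0.001, -0.004, -1.0]]
wrist_force: [-1.8, 1.2, 8.2]
gripper_width: 0.004
```

```bash
python3 f.py
```

```text
24.3833 [-2.97  0.34  8.23] [ 0.6613 -0.0732  0.017 ] [0.275 0.651 0.009]
[[-0.8592, 0.5116, -0.001], [0.5116, 0.8592, -0.0039], [-0.0012, -0.0038, -1.0]] C in tool [ 2.51593242e-02  3.83889449e-05 -3.30470411e-02]
```

>>> jog_arm:
  moves:
    - [1,0,0,0.0003,0,0,0]
    - [1,0,0,0.0006,0,0,0]
    - [1,0,0,0.0009,0,0,0]
    - [1,0,0,0.0012,0,0,0]
    - [1,0,0,0.0015,0,0,0]
    - [1,0,0,0.0018,0,0,0]
    - [1,0,0,0.0018,0,0,0]
    - [1,0,0,0.0018,0,0,0]
    - [1,0,0,0.0018,0,0,0]
    - [1,0,0,0.0018,0,0,0]

```text
time_s: 25.22
tcp_pos: [0.6615, -0.0732, 0.0168]
ee_rot: [[-0.86, 0.511, -0.0], [0.511, 0.86, -0.004], [-0.002, -0.004, -1.0]]
wrist_force: [-4.6, 1.2, 15.1]
gripper_width: 0.002
```

```bash
python3 f.py
```

```text
25.3667 [-4.14  1.38 14.64] [ 0.6615 -0.0732  0.0167] [0.496 1.289 0.006]
[[-0.8595, 0.5111, -0.0002], [0.5111, 0.8595, -0.0043], [-0.002, -0.0038, -1.0]] C in tool [ 2.53258353e-02 -5.05292305e-05 -3.32995111e-02]
```

It's against a firm stop at 15 N. I'll lift off and inspect.

>>> jog_arm:
  moves:
    - [1,0,0,-0.003,0,0,0]
    - [1,0,0,-0.01,0,0,0]
    - [1,0,0,-0.03,0,0,0]
    - [1,-0.005,0,-0.06,0,0,0]
    - [1,-0.015,0,-0.09,0,0,0]
    - [1,-0.025,0,-0.12,0,0,0]
    - [1,-0.035,0,-0.145,0,0,0]
    - [1,-0.04,0,-0.155,0,0,0]
    - [1,-0.04,0,-0.155,0,0,0]
    - [1,-0.04,0,-0.155,0,0,0]

```text
time_s: 26.2
tcp_pos: [0.6952, -0.093, 0.168]
ee_rot: [[-0.859, 0.513, -0.003], [0.513, 0.859, -0.003], [0.001, -0.004, -1.0]]
wrist_force: [-0.8, 0.4, -0.4]
gripper_width: 0.003
```

Run:
```python
from h import *
st=sense();print(st['tcp_pos'],st['wrist_force'])
snap("wrist","w15.png",(220,50,420,240),4); snap("scene","s15.png",(270,190,380,270),7)
```

```text
[ 0.69524795 -0.09303784  0.16799269] [-0.79715642  0.36825038 -0.41447692]
```

View pics/w15.png

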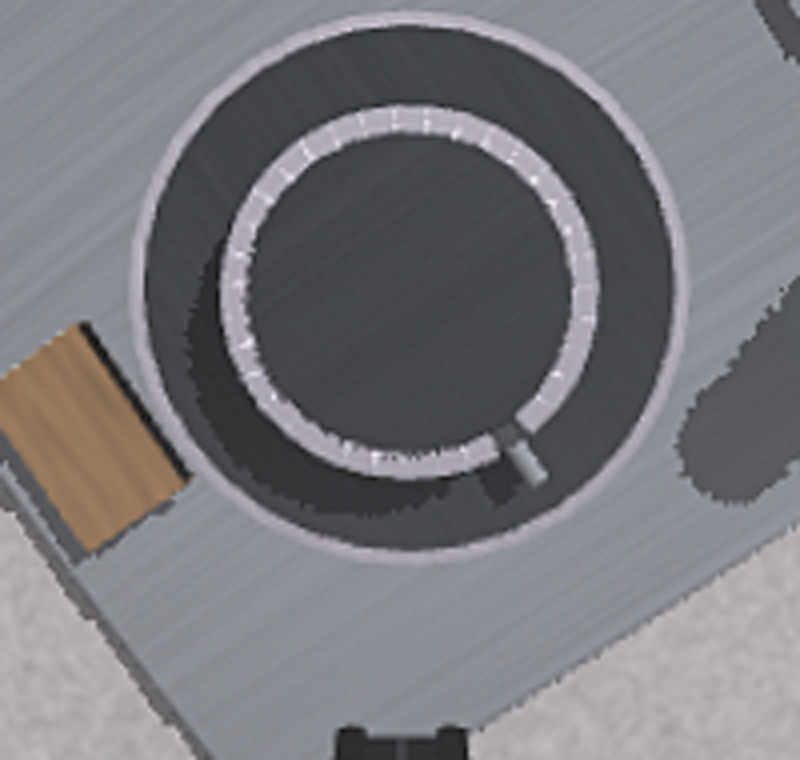

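View pics/s15.png

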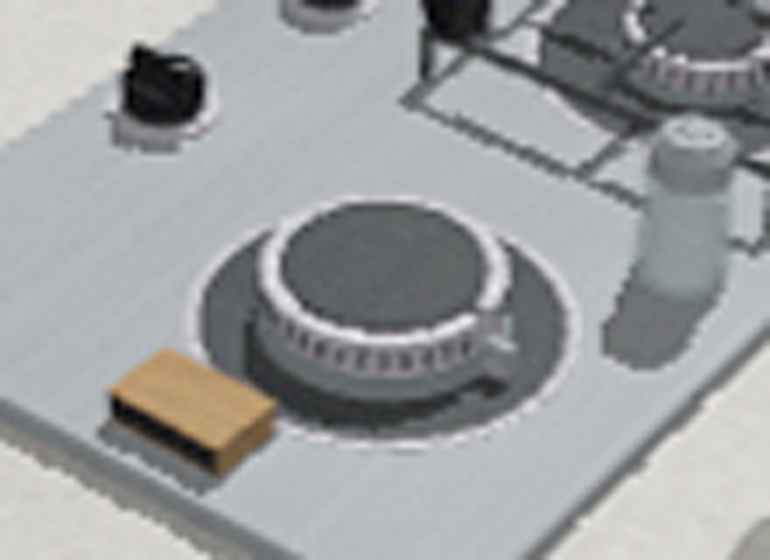

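Run:
```python
from h import *
a=cv2.cvtColor(cv2.imread('pics/raw_scene0.png'),6).astype(np.float32); b=cv2.cvtColor(cv2.imread('pics/raw_s15.png'),6).astype(np.float32)
s=np.load('pics/s15.png.npz')
print('pred px/mm',(proj(s,[.64,-.06,.042])-proj(s,[.64,-.06,.048]))/6)
def ecc(x0,y0,x1,y1):
    m=np.zeros(b.shape,np.uint8); m[y0:y1,x0:x1]=255
    W=np.eye(2,3,dtype=np.float32)
    cc,W=cv2.findTransformECC(a[200:270,270:380],b[200:270,270:380],W,cv2.MOTION_TRANSLATION,(3,200,1e-5),m[200:270,270:380],1)
    print((x0,y0,x1,y1),cc,W[:,2])
# upper (back) rim: rim-lid edges; region inside burner dish
ecc(306,214,345,232); ecc(308,224,342,242); ecc(306,216,345,242)
ecc(283,238,312,262) # matchbox: should be 0
ecc(358,205,378,235) # shaker
```

```text
pred px/mm [-0.0103032   0.29400761]
(306, 214, 345, 232) 0.9639688026850008 [-0.05944262  1.641311  ]
(308, 224, 342, 242) 0.9411866831730112 [-0.02058094  1.7466257 ]
(306, 216, 345, 242) 0.9433889980949393 [-0.02124224  1.7127202 ]
(283, 238, 312, 262) 0.9939976334017795 [ 0.05406254 -0.02210424]
(358, 205, 378, 235) 0.9985902322260932 [ 0.0025063  -0.01302982]
```

Run:
```python
from m import *
ang('pics/w15.png.npz',220,50,4,(410,291),(508,437),[(540,483),(518,445)],seat=.006)
st=sense();print(st['time_s'],st['wrist_force'],st['joint_velocities'])
print(finish_job())
```

```text
cen [ 0.63950492 -0.05984738]
notch r 0.04530662906931912 ang 3.1743471382611816
pin r 0.06229642516948733 ang 3.375974788471352
pin r 0.05032270169876295 ang 4.181634973218421
26.3 [ 0.01137755 -0.81977889 -1.08202484] [ 0.22321082  0.29504398 -0.16736205  0.31328351 -0.07694468  0.01793207]
the job is handed in; nothing more can be done
None
```

I turned the large burner's cap about 190° clockwise with the shut fingertips on its lid, mostly at 5–8 N. I then pressed it to a firm stop at 15 N, lifted clear and handed the job in at 26.3 s; no verdict was reported.

**Last checks**
- **Notch:** it sits over the pin in the wrist picture, at 3.2° against the pin's 3.4–4.2°, which is under 1 mm off.
- **Seat:** image registration shows the cap moved down about 5.6–5.9 mm. The arm's own readings before and after gave about 5.4 mm. Both are above the 5 mm limit, but the arm's figure leaves only 0.4 mm of margin.
- **Bystanders:** the matchbox and shaker show less than 0.1 px of movement. I did not measure the others at the end; the robot's contact forces showed no sign of touching them.
- **Robot:** it was still and touching nothing, with only sensor noise of about 1 N on the wrist.

**What disagreed**
- **Reported TCP:** it lies about 26 mm beyond the real fingertips along the tool axis. Both cameras and the height of first contact showed this.
- **Effect on the no-grip limit:** I took the true grasp point as about 61–67 mm up while touching the cap, well above the 45 mm limit. If the judge uses the reported frame instead, it would read about 36–41 mm and count as gripping.
- **Failed attempt:** before settling on this I tried a tilted approach, which ran into wrist joint limits. I backed out of it without touching anything.

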